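# Gauge a batch of peat pellets in the lever press

### The job

Pull out the gauge's tray, stack every peat pellet flat in one pile centred on its painted circle, and push the tray fully home. Then press the lever down until it firms up on the pile (do not force it), note how far it went and let it rise again. Last, set the marker arm to the same angle that the lever had when it went firm; leave the pile under the raised lever and the pot, trowel and jar where they are.

Things in the scene. Friction and masses are not known exactly. Their poses are not given: they have to be found in the camera images.
- pellet_a_mid (a point): centre of a loose dry peat pellet: a hard dark-brown disc, 54 mm across, 10 mm thick, lying flat (its z axis is the disc's axis). Some of the four pellets may be absent
- pellet_b_mid (a point): centre of a loose dry peat pellet: a hard dark-brown disc, 54 mm across, 12 mm thick, lying flat (its z axis is the disc's axis). Some of the four pellets may be absent
- pellet_c_mid (a point): centre of a loose dry peat pellet: a hard dark-brown disc, 54 mm across, 15 mm thick, lying flat (its z axis is the disc's axis). Some of the four pellets may be absent
- pellet_d_mid (a point): centre of a loose dry peat pellet: a hard dark-brown disc, 54 mm across, 18 mm thick, lying flat (its z axis is the disc's axis). Some of the four pellets may be absent
- tray_seat (a point): centre of the black circle (58 mm) painted on the flat top of the gauge's sliding aluminium tray (110 x 110 mm plate, no rim), on the tray's top surface, 30 mm above the table; moves with the tray. The tray plate rides on a grey bed 18 mm high that is 130 mm wide and runs under the whole of the tray's travel. Its axes are the gauge's: x points from the lever's handle end to its hinge, y is the way the tray is pulled out, z up
- tray_knob (a point): middle of the tray's upright black grip post, 16 mm diameter, 42 mm high (21 mm above and below this point), 78 mm in +y of tray_seat; pinch it from above to slide the tray
- tray (a joint): tray slide in m: 0 = fully home, with the seat right under the lever's nose; 0.15 = fully out to the gauge's +y side, clear of the lever, for loading. Slides against about 1.2 N of friction and stays where left
- lever (a joint): lever angle in rad about a level axis along the gauge's y: 0 = raised rest (handle 0.42 rad above level), grows as the handle end is pressed down; end stop 0.80. A weak return spring (about 1 to 3.5 N at the handle) lifts it back when let go; it firms up when the nose meets the stack on the tray (somewhere between 0.25 and 0.72 rad); 8 to 15 N on the handle pad is a firm press
- hinge (a point): point on the common axis of lever and marker, 85 mm above the table, 85 mm in +x (gauge axes) of the home seat; the axis runs along gauge y
- lever_pad (a point): middle of the top of the lever's black rubber handle pad (55 x 30 mm), at the free end of the lever, 200 mm from the hinge axis and 21 mm above the lever's centre line; press down on it
- nose (a point): steel ball (12 mm radius) under the lever that meets the stack, 85 mm from the hinge axis on the lever's centre line; this point is the ball's centre
- marker (a joint): marker arm angle in rad, same axis, zero and sense as the lever's: equal values = same angle, arm and lever parallel. Parked near the top at the start; friction (about 0.8 N at its knob) holds it where it is left; end stop 0.80
- marker_knob (a point): middle of the marker arm's round black knob, a level rod of 12 mm diameter and 35 mm long along gauge y, at the free end of the thin marker arm, 200 mm from the hinge axis, 95 mm to the gauge's -y side of the lever; push it down from above, or pinch it along gauge x
- marker_ref (a point): brass dot on the marker arm 85 mm from the hinge axis: it is level with the ball's centre when the arm is at the lever's angle
- pot: bystander: empty black plastic plant pot, 80 mm across the mouth, 60 mm high; origin at the centre of its foot
- trowel: bystander: hand trowel lying flat, wooden handle towards its -x, steel blade towards +x, 255 mm long; origin where shank and blade meet, on the table (blade to +105 mm, handle to -150 mm)
- jar: bystander: closed glass jar, 60 mm across, 80 mm high; origin at the centre of its foot

How it is judged:
By the outcome, as a careful person would: the job done as asked, in the order asked, and still so for the second after the job is handed in, with the robot touching nothing.
Of pellet_a, pellet_b, pellet_c, pellet_d only 2 to 4 are there at a start; the rules pass over those that are not, and their reading is None.
At some moment in a run one of pellet_a, pellet_b, pellet_c, pellet_d may be knocked a few centimetres aside while the robot is not near it.
Once in a run the grip may slacken for a moment while it holds something.
It also fails if it takes over 210 s, if anything falls off the work surface, if the arm or the gripper's body presses on something with over 40 N, if the wrist force passes 120 N, or if a joint passes its speed limit or range.

### The arm

A 6-joint arm with a two-finger parallel gripper is mounted at the origin on the work surface. World frame = base frame: x ahead of the robot, y to its left, z up, the work surface at z = 0. Lengths are in m, angles in degrees, forces in N, time in s.
With the tool pointing down it reaches from about 0.4 to 0.825 m from the base axis. Payload 7 kg.
Tool frame: the origin (TCP) lies on the centre line of the jaws, within the pads' length; the fingertips stand 22 mm ahead of it and the grasp point (between the pads) lies 3 mm ahead of it; z points along the fingers, y is the line along which they close (so a half turn about z gives the same grasp; the last joint's range is limited). The gripper opens to 88 mm and grips with 3 to 60 N. Pads are 19 mm wide; open, the fingers measure 130 mm over their backs; the gripper's body (78 mm by 193 mm) begins 47 mm behind the grasp point.
Start: joints at [93.627, 20.546, 0.682, 0, -70.136, -16.507], TCP at [0.15, 0.658, 0.249] pointing down, gripper open.
Joint ranges: [-176.03, 176.03], [-82.01, 121.73], [-58.28, 71.71], [-173.87, 95.51], [-174.79, -0.11], [-173.66, 173.66]. Speed limits (degrees/s): [136.94, 136.94, 172.46, 180, 180, 180].

### API

Orientations are given as [roll, pitch, yaw] about the fixed x, y, z axes, in that order (R = Rz(yaw) Ry(pitch) Rx(roll)).
In Python, from plant import get_state, cams, r gives the robot as it stands.
- The arm moves only by the tool apply_moves, never from a script. Its argument "targets" is a list of rows, each an object with "dp": the shift along the world's x, y, z in m, a list of three; "yaw": the turn about the world's z in degrees. In form: [{"dp": [x, y, z], "yaw": yaw}, ...]. A call has 1 to 20 rows; each row is the pose to reach, as a shift and turn from the pose commanded when the call began; what a row does not reach only later rows make up. A row lasts 1/12 s, in which the tool goes at most 41.7 mm and 7.16 degrees, less where a joint would pass 70% of its speed; a pose out of reach is approached as far as the arm can. A call with a gripper value outside its range is refused whole. "grip" is the gripper command: -1 is fully open, 1 is shut, values between are in proportion, set as the call begins (left out, the last holds). The fingers move at their own pace and stop on an object; "squeeze" is the grip in N (left out, the last holds). Time passes only in rows, so rows that repeat a pose let the fingers close. It gives the time, the measured TCP pose, the force, the opening and the grip force at its end, in the units of the state.
- get_state(): the state, without advancing time (a new reading comes with each control period).
- cams.capture(name): name is "side" or "top" or "wrist"; returns a dict with "image" (400x640x3 uint8, red, green, blue), "range_z" (400x640 float32, m along the optical axis (not along the pixel's ray), 0 where there is no reading), "fx", "fy", "cx", "cy" (pixels), "k1" (the pictures are not rectified: a ray, as slopes to the right and down, at radius r is drawn at 1 + k1 r^2 times it, then the intrinsics apply), "R" (3x3) and "t" (3): a world point X has camera coordinates R X + t; the wrist camera has in their place "T_tool_cam" (4x4, takes a point from camera to tool coordinates, whose origin is the TCP and whose axes are the flange's). Camera axes: x right, y down, z forward; pixel columns grow to the right and rows downward; lengths in m; the calibration is good to about 2 mm. A picture is of the moment at which its call begins: read the wrist's pose just before it.
- r.close_job(): hands the job in; it is judged then, once.
The state is a dict: "time_s": time; "joints": joint angles; "qd": joint speeds; "joint_torque": joint torques, N m; "tcp_pos": TCP position; "eef_rot": TCP orientation; "contact_force": force on the tool from outside, world axes, zero at the start; "moment": the same for the moment, N m; "gripper_width": finger opening in m; "gripper_force": force on a finger pad.
Only numpy, scipy, OpenCV 4.12 (cv2) and the standard library are available. Lean on these libraries where they do the work, as an engineer would, in place of code of your own. Each camera call takes 0.05 s, during which the arm holds its last target. There are 200 camera calls.

## Working session

There is one attempt and no reset: what is moved stays moved. The work goes in short steps, Python scripts to look and compute and a tool call to move; the robot and the scene stay as the last step left them, time stands still between calls to the robot, and variables do not carry over. Pictures are saved under pics/ and viewed, at most 14 in all, crops included, and the job is handed in when it is done.

Besides the shell and the picture viewer there is one more tool, called after "Request:" as name(argument=value, ...) on one line, values as JSON. apply_moves: Moves the arm, as the interface text tells. Its arguments: {"type":"object","properties":{"targets":{"type":"array","items":{"type":"object","properties":{"dp":{"type":"array","items":{"type":"number"}},"yaw":{"type":"number"}}}},"grip":{"type":"number"},"squeeze":{"type":"number"}},"required":["targets"]}

```bash
ls; mkdir -p pics
cat > h.py <<'E'
import numpy as np, cv2
from plant import get_state, cams, r
from scipy.spatial.transform import Rotation as Ro
def cap(n):
    s=get_state(); c=cams.capture(n)
    if 'T_tool_cam' in c:
        T=np.eye(4);T[:3,:3]=Ro.from_euler('xyz',s['eef_rot'],degrees=True).as_matrix();T[:3,3]=s['tcp_pos']
        W=T@c['T_tool_cam']; c['Rw']=W[:3,:3]; c['o']=W[:3,3]
    else:
        c['Rw']=np.array(c['R']).T; c['o']=-c['Rw']@np.array(c['t'])
    return c
def rays(c,uv):
    uv=np.atleast_2d(np.float64(uv))
    K=np.array([[c['fx'],0,c['cx']],[0,c['fy'],c['cy']],[0,0,1]])
    p=cv2.undistortPoints(uv[:,None],K,np.array([c['k1'],0,0,0.]))[:,0]
    return np.c_[p,np.ones(len(p))]@c['Rw'].T
def plane(c,uv,z):
    d=rays(c,uv); return c['o']+d*((z-c['o'][2])/d[:,2])[:,None]
def depth(c,uv):
    uv=np.atleast_2d(uv).astype(int); d=rays(c,uv); return c['o']+d*c['range_z'][uv[:,1],uv[:,0]][:,None]
def cloud(c):
    v,u=np.mgrid[0:400,0:640]; return depth(c,np.c_[u.ravel(),v.ravel()]).reshape(400,640,3)
def proj(c,X):
    p=(np.atleast_2d(X)-c['o'])@c['Rw']; s=p[:,:2]/p[:,2:]; f=1+c['k1']*(s**2).sum(1,keepdims=True)
    return s*f*[c['fx'],c['fy']]+[c['cx'],c['cy']]
def save(c,n): cv2.imwrite('pics/'+n,c['image'][...,::-1])
E
python3 - <<'E'
from h import *
print(get_state())
for n in('side','top'):
    c=cap(n); save(c,n+'0.png'); print(n,c['o'],c['fx'],c['k1'],c['Rw'][:,2])
E
```

```text
pics
{'time_s': 0.0, 'joints': array([ 9.36275974e+01,  2.05931899e+01,  6.33697132e-01, -1.93352197e-02,
       -7.01338697e+01, -1.65076909e+01]), 'qd': array([ 0.04994744, -0.04529761, -0.03148867, -0.06625018,  0.02589504,
        0.0429401 ]), 'joint_torque': array([-2.90268881e-04, -5.82716775e+01,  2.93048126e+01,  6.99684799e+00,
        6.86174812e-03, -1.63386785e-04]), 'tcp_pos': array([0.15038211, 0.65758466, 0.24760472]), 'eef_rot': array([ 1.79905321e+02, -9.10392974e-03, -1.28866713e+01]), 'contact_force': array([ 1.00397379,  0.50424677, -0.4120891 ]), 'moment': array([ 0.01202323,  0.01444955, -0.01064242]), 'gripper_force': 0.0, 'gripper_width': 0.08762521298267992}
side [ 0.10203597 -0.83211591  0.87970383] 457.4663420924508 -0.0018721427056246904 [ 0.36421199  0.70173904 -0.61230054]
top [0.34519749 0.04369499 1.1768928 ] 420.0723265354771 -0.07496356497985426 [ 0.20468877 -0.00394002 -0.97881918]
```

View pics/side0.png

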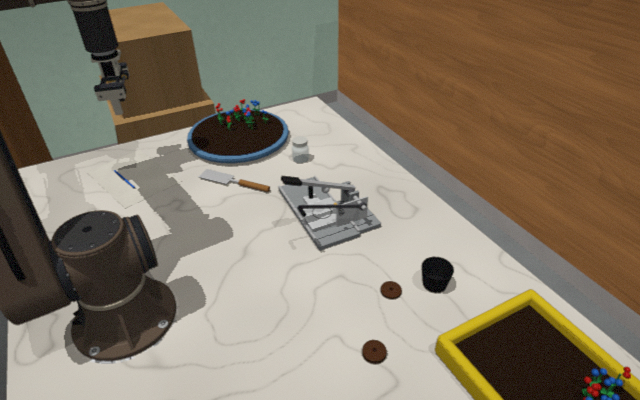

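View pics/top0.png

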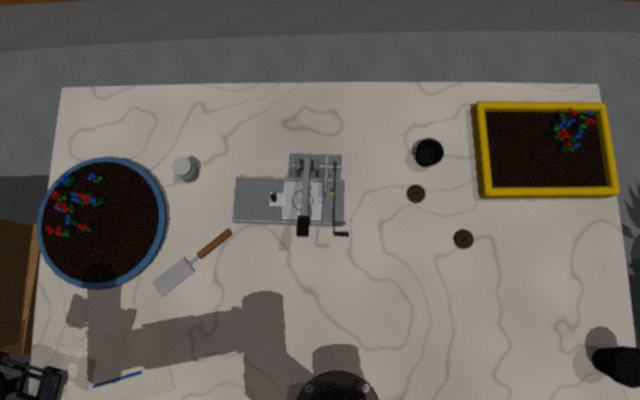

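Both views show two pellets, at top pixels (416,193) and (463,239). The gauge is at (300,195) with its tray knob at (273,197), the marker knob at (341,234), the pot at (428,152), the jar at (185,168) and the trowel at (195,260).

Run:
```python
from h import *
for n in('top','side'):
    c=cap(n); P=cloud(c); im=c['image'].astype(int)
    R,G,B=im[...,0],im[...,1],im[...,2]
    m=((R-B>18)&(R<130)&(P[...,2]>-.005)&(P[...,2]<.06)).astype(np.uint8)
    k,l,st,ce=cv2.connectedComponentsWithStats(m)
    for i in range(1,k):
        if 60<st[i,4]<1500:
            q=P[l==i]; print(n,ce[i].round(1),st[i],'med',np.median(q,0).round(4),'zmax',np.percentile(q[:,2],[50,90]).round(4),plane(c,ce[i],.012).round(4))
    if n=='top':
        t=c
        # dark things near gauge
        m=((R<45)&(G<45)&(B<45)&(P[...,2]>.025)&(P[...,2]<.25)).astype(np.uint8)
        k,l,st,ce=cv2.connectedComponentsWithStats(m)
        for i in range(1,k):
            if 15<st[i,4]<2500:
                q=P[l==i]; print('dark',ce[i].round(1),st[i],np.median(q,0).round(4))
        # bed: mid grey edges
        for uv in [(240,183),(240,217),(345,157),(339,220),(303,222),(303,200),(330,160),(250,200),(343,234),(273,197)]:
            print(uv,depth(c,uv).round(4),im[uv[1],uv[0]])
        cv2.imwrite('pics/topz.png',cv2.resize(c['image'][140:260,220:480,::-1],None,fx=3,fy=3,interpolation=cv2.INTER_CUBIC))
```

```text
top [510.5 172. ] [ 471  101  147   99 1317] med [ 0.5916 -0.4192  0.0314] zmax [0.0314 0.0504] [[ 0.6548 -0.5158  0.012 ]]
top [416.1 193.3] [408 185  18  18 240] med [ 0.5946 -0.2337  0.0094] zmax [0.0094 0.0122] [[ 0.5936 -0.2331  0.012 ]]
top [213.7 243.7] [197 229  35  30 328] med [0.4542 0.3358 0.0195] zmax [0.0195 0.0235] [[0.4555 0.3376 0.012 ]]
top [464.  238.6] [455 230  20  18 269] med [ 0.4617 -0.361   0.014 ] zmax [0.014  0.0169] [[ 0.4626 -0.3618  0.012 ]]
dark [430.  149.5] [416 139  27  27 274] [ 0.7205 -0.2779  0.0444]
dark [299.9 169.9] [298 167   5   8  16] [0.6471 0.0956 0.0823]
dark [273.3 197.3] [271 194   5   7  25] [0.5738 0.1669 0.0711]
dark [302.6 225.4] [297 216  13  20 218] [0.4818 0.0824 0.1871]
dark [340.9 233.5] [334 233  14   3  28] [ 0.4645 -0.0092  0.1548]
dark [620.4 364.4] [ 596  347   44   40 1375] [ 0.1268 -0.7116  0.1221]
dark [ 23.  368.2] [ 20 367   7   4  19] [0.158  0.7022 0.2399]
dark [338.  393.4] [309 382  57  18 616] [0.1033 0.0044 0.196 ]
(240, 183) [[0.6265 0.2675 0.0197]] [89 93 94]
(240, 217) [[0.5293 0.2651 0.0172]] [92 94 95]
(345,
[... 645 characters left out ...]
86.9] [238 182  32  10  95] med [0.4516 0.3236 0.0118] zmax [0.0118 0.0162] [[0.4522 0.3229 0.012 ]]
side [390.5 289.4] [380 281  22  18 289] med [ 0.5934 -0.2392  0.0093] zmax [0.0093 0.0115] [[ 0.592  -0.2408  0.012 ]]
side [130.1 343.7] [ 93 323  73  37 837] med [-0.0052 -0.0953  0.0121] zmax [0.0121 0.0157] [[-0.0016 -0.0946  0.012 ]]
side [373.9 351.1] [362 340  25  24 449] med [ 0.4605 -0.368   0.0141] zmax [0.0141 0.0161] [[ 0.4615 -0.3669  0.012 ]]
side [460.2 376.1] [436 343  51  57 543] med [ 0.5772 -0.5101  0.0254] zmax [0.0254 0.0411] [[ 0.585  -0.5008  0.012 ]]
side [629.1 391.5] [619 377  21  23 207] med [ 0.8376 -0.6908  0.0354] zmax [0.0354 0.0457] [[ 0.8566 -0.686   0.012 ]]
```

View pics/topz.png

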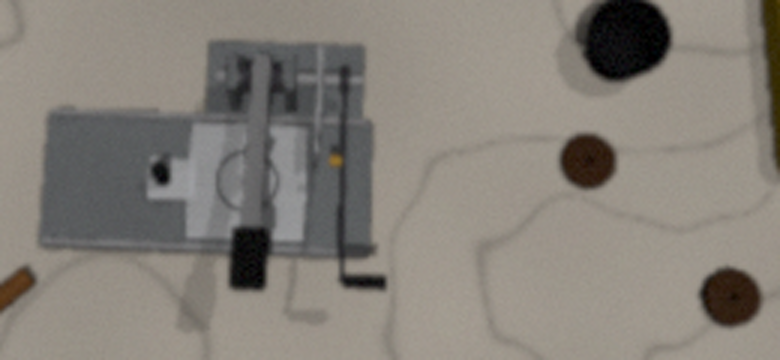

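Only two pellets are on the table, lying flat and clear of everything else. The gauge is nearly aligned with world, and its knob is at about (0.574, 0.167). I'll move over the gauge and measure from close by.

Request:
apply_moves(targets=[{"dp": [0.2,-0.25,0.07],"yaw": -40},{"dp": [0.2,-0.25,0.07],"yaw": -40},{"dp": [0.2,-0.25,0.07],"yaw": -40},{"dp": [0.2,-0.25,0.07],"yaw": -40},{"dp": [0.2,-0.25,0.07],"yaw": -40},{"dp": [0.2,-0.25,0.07],"yaw": -40},{"dp": [0.2,-0.25,0.07],"yaw": -40},{"dp": [0.4,-0.478,0.07],"yaw": -79},{"dp": [0.4,-0.478,0.07],"yaw": -79},{"dp": [0.4,-0.478,0.07],"yaw": -79},{"dp": [0.4,-0.478,0.07],"yaw": -79},{"dp": [0.4,-0.478,0.07],"yaw": -79},{"dp": [0.4,-0.478,0.07],"yaw": -79},{"dp": [0.4,-0.478,0.07],"yaw": -79},{"dp": [0.4,-0.478,0.07],"yaw": -79},{"dp": [0.4,-0.478,0.07],"yaw": -79},{"dp": [0.4,-0.478,0.07],"yaw": -79}])

```text
time_s: 1.62
tcp_pos: [0.5517, 0.1777, 0.3179]
eef_rot: [180.0, -0.0, -92.1]
contact_force: [-0.9, -0.2, -0.5]
gripper_width: 0.0874
gripper_force: 0.0
```

Run:
```python
from h import *
s=get_state(); print(s['tcp_pos'],s['eef_rot'],s['joints'],s['contact_force'])
c=cap('wrist'); save(c,'w1.png'); print(c['o'],c['Rw'],proj(c,[[.574,.167,.072],[.482,.082,.187]]))
c=cap('top'); P=cloud(c)
```

```text
[0.55170307 0.17765517 0.31792038] [ 1.79951466e+02 -4.50197581e-02 -9.21195514e+01] [ 3.71763189e+01  9.47907307e+00 -5.29709794e+00  4.24114783e-03
 -7.52899012e+01 -3.92969687e+01] [-0.85011299 -0.15669756 -0.52847793]
[0.54949375 0.10016737 0.45365949] [[-9.99318328e-01  3.55782737e-02  9.85221579e-03]
 [ 3.69089152e-02  9.57204670e-01  2.87048692e-01]
 [ 7.82109964e-04  2.87216654e-01 -9.57865326e-01]] [[297.30270624 156.90533798]
 [410.84906279  63.30953219]]
```

View pics/w1.png

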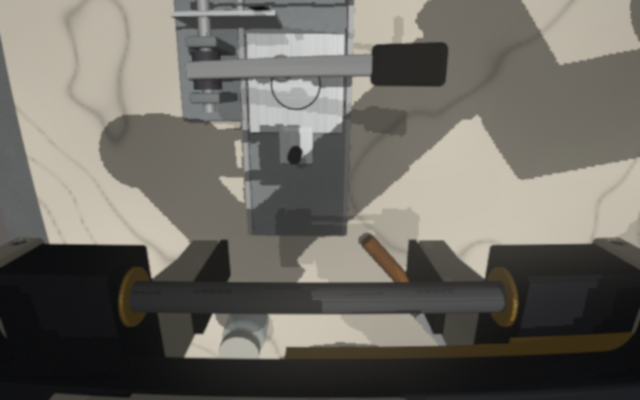

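The wrist view shows the knob at (295,155), matching the estimate to about 1 mm. The painted circle is centred near (296,84), the lever pad spans (372-447, 42-85), and the bed runs down to (248-346, 235).

Run:
```python
from h import *
c=cap('wrist'); im=c['image']; 
print('knobtop',plane(c,[295,150],.072),plane(c,[295,155],.065))
print('seat',plane(c,[296,85],.03), 'bed L',plane(c,[[248,232],[242,150]],.018),'bed R',plane(c,[[346,234],[352,20]],.018))
g=cv2.cvtColor(im,cv2.COLOR_RGB2GRAY)
# dark knob
m=(g[140:175,280:312]<35).astype(np.uint8); ys,xs=np.nonzero(m); print('knob px',xs.mean()+280,ys.mean()+140,xs.min()+280,xs.max()+280,ys.min()+140,ys.max()+140)
# pad
m=(g[30:100,360:460]<60).astype(np.uint8); k,l,st,ce=cv2.connectedComponentsWithStats(m); i=1+st[1:,4].argmax(); print('pad',ce[i]+[360,30],st[i],depth(c,ce[i]+[360,30]))
r1=cv2.minAreaRect(np.argwhere(l==i)[:,::-1].astype(np.float32)); b=cv2.boxPoints(r1)+[360,30]; print(b,plane(c,b,.185))
# lines on top view for gauge yaw
t=cap('top'); P=cloud(t); print('top corners',plane(t,[[233.3,221.5],[343.3,225],[236,176.7]],.018))
```

```text
knobtop [[0.57484278 0.16176507 0.072     ]] [[0.57561543 0.16842119 0.065     ]]
seat [[0.57280981 0.09324757 0.03      ]] bed L [[0.64676616 0.27708195 0.018     ]
 [0.64436333 0.16777753 0.018     ]] bed R [[0.51677945 0.284287   0.018     ]
 [0.50655623 0.02364833 0.018     ]]
knob px 293.1796875 153.0546875 288 298 146 160
pad [408.07267346  61.51792174] [  10   10   76   43 3041] [[0.48304522 0.08240063 0.18725914]]
[[370.  40.]
 [445.  40.]
 [445.  82.]
 [370.  82.]] [[0.50995172 0.0673503  0.185     ]
 [0.45615598 0.06836284 0.185     ]
 [0.45470363 0.09741335 0.185     ]
 [0.5099363  0.09614849 0.185     ]]
top corners [[ 0.51659403  0.28339974  0.018     ]
 [ 0.50411222 -0.02330044  0.018     ]
 [ 0.64554748  0.27987171  0.018     ]]
```

Request:
apply_moves(targets=[{"dp": [0.025,-0.014,-0.06],"yaw": -0.3},{"dp": [0.025,-0.014,-0.12],"yaw": -0.3},{"dp": [0.025,-0.014,-0.12],"yaw": -0.3},{"dp": [0.025,-0.014,-0.16],"yaw": -0.3},{"dp": [0.025,-0.014,-0.16],"yaw": -0.3},{"dp": [0.025,-0.014,-0.16],"yaw": -0.3}])

```text
time_s: 2.32
tcp_pos: [0.5742, 0.1664, 0.1577]
eef_rot: [179.8, -0.2, -92.1]
contact_force: [1.3, 0.4, 1.2]
gripper_width: 0.0874
gripper_force: 0.0
```

Run:
```python
from h import *
s=get_state(); print(s['tcp_pos'],s['eef_rot'])
c=cap('wrist'); save(c,'w2.png')
```

```text
[0.57422067 0.16643494 0.15771498] [ 1.79817137e+02 -1.58287671e-01 -9.20680963e+01]
```

View pics/w2.png

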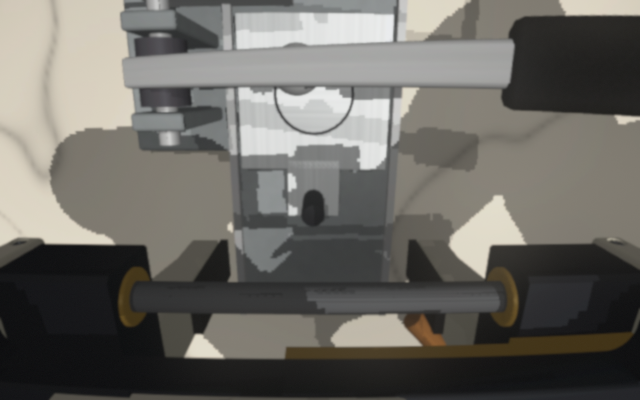

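The knob's top is near (313,213), and the circle's visible lower arc is centred at about (314,95). I'll turn these into positions before pinching.

Run:
```python
from h import *
c=cap('wrist'); g=cv2.cvtColor(c['image'],cv2.COLOR_RGB2GRAY)
print('knob top',plane(c,[[313,213],[313,218]],.072),'base',plane(c,[313,200],.03),depth(c,[313,213]))
print('circle',plane(c,[[275,95],[353,95],[314,134]],.03))
```

```text
knob top [[0.57970228 0.16710862 0.072     ]
 [0.57984333 0.17065948 0.072     ]] base [[0.5804391  0.17085375 0.03      ]] [[0.5797067  0.16716384 0.07184046]]
circle [[0.60486798 0.09025088 0.03      ]
 [0.54830885 0.09229482 0.03      ]
 [0.57766419 0.11947222 0.03      ]]
```

Request:
apply_moves(targets=[{"dp": [0,0,-0.03],"yaw": 0},{"dp": [0,0,-0.06],"yaw": 0},{"dp": [0,0,-0.09],"yaw": 0},{"dp": [0,0,-0.099],"yaw": 0},{"dp": [0,0,-0.099],"yaw": 0}])

```text
time_s: 2.83
tcp_pos: [0.5754, 0.1664, 0.0597]
eef_rot: [180.0, -0.0, -92.1]
contact_force: [-0.1, 0.2, 0.4]
gripper_width: 0.0876
gripper_force: 0.0
```

Request:
apply_moves(targets=[{"dp": [0.0045,0.001,0],"yaw": 0},{"dp": [0.0045,0.001,0],"yaw": 0},{"dp": [0.0045,0.001,0],"yaw": 0},{"dp": [0.0045,0.001,0],"yaw": 0},{"dp": [0.0045,0.001,0],"yaw": 0},{"dp": [0.0045,0.001,0],"yaw": 0},{"dp": [0.0045,0.001,0],"yaw": 0},{"dp": [0.0045,0.001,0],"yaw": 0},{"dp": [0.0045,0.001,0],"yaw": 0},{"dp": [0.0045,0.001,0],"yaw": 0}], grip=0.9, squeeze=15)

```text
time_s: 3.67
tcp_pos: [0.5799, 0.167, 0.0595]
eef_rot: [180.0, -0.0, -92.2]
contact_force: [0.5, 0.3, -0.4]
gripper_width: 0.0264
gripper_force: 0.0
```

Request:
apply_moves(targets=[{"dp": [0,0,0],"yaw": 0},{"dp": [0,0,0],"yaw": 0},{"dp": [0,0,0],"yaw": 0},{"dp": [0,0,0],"yaw": 0},{"dp": [0,0,0],"yaw": 0}])

```text
time_s: 4.08
tcp_pos: [0.5778, 0.1663, 0.0592]
eef_rot: [179.8, -0.1, -92.2]
contact_force: [-7.4, 0.5, 5.0]
gripper_width: 0.0154
gripper_force: 15.0
```

Request:
apply_moves(targets=[{"dp": [-0.002,0.01,0],"yaw": 0},{"dp": [-0.001,0.03,0],"yaw": 0},{"dp": [0,0.05,0],"yaw": 0},{"dp": [0.0005,0.07,0],"yaw": 0},{"dp": [0.0015,0.09,0],"yaw": 0},{"dp": [0.002,0.11,0],"yaw": 0},{"dp": [0.003,0.125,0],"yaw": 0},{"dp": [0.003,0.135,0],"yaw": 0},{"dp": [0.003,0.135,0],"yaw": 0},{"dp": [0.003,0.135,0],"yaw": 0}])

```text
time_s: 4.92
tcp_pos: [0.5837, 0.3037, 0.0593]
eef_rot: [-179.9, 0.1, -92.1]
contact_force: [5.7, 1.0, -5.6]
gripper_width: 0.0156
gripper_force: 15.0
```

Request:
apply_moves(targets=[{"dp": [0.001,0.005,0],"yaw": 0},{"dp": [0.001,0.01,0],"yaw": 0},{"dp": [0.0015,0.014,0],"yaw": 0},{"dp": [0.0015,0.016,0],"yaw": 0},{"dp": [0.0015,0.016,0],"yaw": 0},{"dp": [0.0015,0.016,0],"yaw": 0}])

```text
time_s: 5.42
tcp_pos: [0.5841, 0.3133, 0.0587]
eef_rot: [179.8, -0.4, -92.3]
contact_force: [7.4, -17.1, -1.1]
gripper_width: 0.0158
gripper_force: 15.0
```

Request:
apply_moves(targets=[{"dp": [0.002,-0.003,0],"yaw": 0},{"dp": [0.002,-0.003,0],"yaw": 0},{"dp": [0.002,-0.003,0],"yaw": 0},{"dp": [0.002,-0.003,0],"yaw": 0},{"dp": [0.002,-0.003,0],"yaw": 0}], grip=0.2)

```text
time_s: 5.83
tcp_pos: [0.5864, 0.3158, 0.0598]
eef_rot: [-180.0, 0.0, -92.1]
contact_force: [-0.6, 0.3, 0.5]
gripper_width: 0.0344
gripper_force: 0.0
```

Request:
apply_moves(targets=[{"dp": [0,0,0.03],"yaw": 0},{"dp": [0,0,0.07],"yaw": 0},{"dp": [0,-0.04,0.11],"yaw": 0},{"dp": [0,-0.08,0.15],"yaw": 0},{"dp": [0,-0.08,0.18],"yaw": 0},{"dp": [0,-0.08,0.18],"yaw": 0},{"dp": [0,-0.08,0.18],"yaw": 0}], grip=-1)

```text
time_s: 6.42
tcp_pos: [0.5883, 0.235, 0.2454]
eef_rot: [-179.6, 0.3, -92.2]
contact_force: [-0.4, 0.7, 0.5]
gripper_width: 0.0763
gripper_force: 0.0
```

```bash
cat >> h.py <<'E'
def pellets(c,x0=-1,verbose=1):
    P=cloud(c); im=c['image'].astype(int); R,B=im[...,0],im[...,2]
    m=((R-B>15)&(R<140)&(P[...,2]>-.005)&(P[...,2]<.1)).astype(np.uint8)
    k,l,st,ce=cv2.connectedComponentsWithStats(cv2.morphologyEx(m,cv2.MORPH_OPEN,np.ones((3,3))))
    for i in range(1,k):
        if st[i,4]>60:
            q=P[l==i]; z=np.median(q[:,2]); e=cv2.minEnclosingCircle(np.argwhere(l==i)[:,::-1].astype(np.float32))
            p=plane(c,[e[0],ce[i]],z)
            if np.abs(p).max()<.9: print('pel',ce[i].round(1),st[i],'z %.4f'%z,p.round(4).tolist())
E
python3 - <<'E'
from h import *
s=get_state(); print(s['tcp_pos'],s['eef_rot'],s['contact_force'])
c=cap('wrist'); save(c,'w3.png')
print('px of guess seat, knob',proj(c,[[.581,.235,.03],[.5845,.313,.072]]))
t=cap('top'); pellets(t)
E
```

```text
[0.58830816 0.23496526 0.2453858 ] [-179.57832901    0.28346403  -92.20679435] [-0.43771803  0.68028203  0.49961375]
px of guess seat, knob [[327.13365124 170.36569667]
 [326.75315934 259.13636768]]
pel [491.1 164.3] [471 104  93  95 973] z 0.0290 [[0.7148, -0.5373, 0.029], [0.6734, -0.4523, 0.029]]
pel [520.5 111.2] [485 108  72   8 392] z 0.0320 [[0.8369, -0.5581, 0.032], [0.8364, -0.5581, 0.032]]
pel [601.1 146.2] [585 110  27  77 649] z 0.0378 [[0.7201, -0.7955, 0.0378], [0.7256, -0.7918, 0.0378]]
pel [563.7 133.8] [556 128  15  12 115] z 0.0712 [[0.7477, -0.6541, 0.0712], [0.7515, -0.6583, 0.0712]]
pel [578.6 185.8] [562 183  35   5 118] z 0.0301 [[0.6101, -0.7095, 0.0301], [0.6079, -0.7078, 0.0301]]
pel [415.5 193.5] [407 185  18  18 271] z 0.0093 [[0.5944, -0.2321, 0.0093], [0.5938, -0.2322, 0.0093]]
pel [550.  185.8] [541 184  20   4  66] z 0.0290 [[0.608, -0.6226, 0.029], [0.6086, -0.6213, 0.029]]
pel [587.2 196.3] [565 195  44   4 151] z 0.0243 [[0.5786, -0.7319, 0.0243], [0.5778, -0.7339, 0.0243]]
pel [214.4 243.2] [197 229  35  29 340] z 0.0191 [[0.4568, 0.3379, 0.0191], [0.4562, 0.334, 0.0191]]
pel [463.8 238.5] [455 229  19  20 287] z 0.0139 [[0.4629, -0.361, 0.0139], [0.4627, -0.3604, 0.0139]]
```

View pics/w3.png

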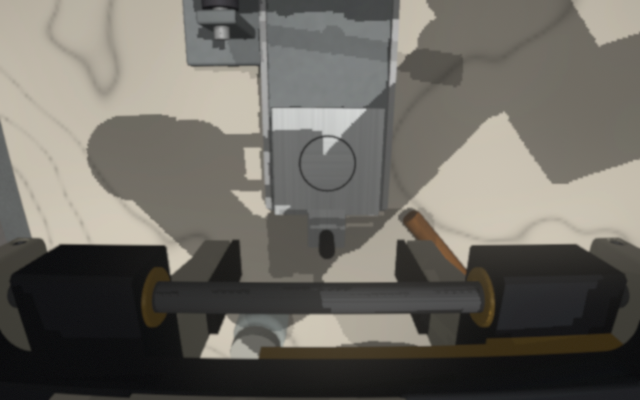

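The tray is out. The painted circle is centred at (327,163) and the knob is at (327,245).

Run:
```python
from h import *
s=get_state(); print(s['tcp_pos'],s['eef_rot'])
c=cap('wrist'); g=cv2.cvtColor(c['image'],cv2.COLOR_RGB2GRAY)
roi=g[125:200,290:365]; bh=cv2.morphologyEx(roi,cv2.MORPH_BLACKHAT,np.ones((7,7)))
yx=np.argwhere(bh>20); rr=np.hypot(yx[:,1]+290-327.5,yx[:,0]+125-163); sel=yx[(rr>24)&(rr<32)]
e=cv2.fitEllipse(sel[:,::-1].astype(np.float32)); print(e,len(sel)); ce=np.array(e[0])+[290,125]
print('seat',ce,plane(c,ce,.03),'left/right/bot',plane(c,[[299,163],[356,163],[327,191]],.03)); print('trowel tip',plane(c,[410,215],.02))
print(plane(c,[327,253],.072),plane(c,[[272,212],[383,209],[272,108],[386,108]],.03))
```

```text
[0.58658199 0.23534783 0.24067711] [-1.79905767e+02  1.10496121e-01 -9.21918137e+01]
((34.34370040893555, 39.10667419433594), (55.399314880371094, 56.18417739868164), 77.87638092041016) 410
seat [324.34370041 164.10667419] [[0.580675   0.22729834 0.03      ]] left/right/bot [[0.60578599 0.22522406 0.03      ]
 [0.54920982 0.22734521 0.03      ]
 [0.57889333 0.25514359 0.03      ]]
trowel tip [[0.49065197 0.28797804 0.02      ]]
[[0.58135174 0.30403709 0.072     ]] [[0.63649914 0.27556917 0.03      ]
 [0.5216222  0.27662448 0.03      ]
 [0.62874809 0.1709403  0.03      ]
 [0.52003237 0.17496866 0.03      ]]
```

Request:
apply_moves(targets=[{"dp": [0,0,0],"yaw": 0},{"dp": [0,0,0],"yaw": 0},{"dp": [0,0,0],"yaw": 0}])

```text
time_s: 6.82
tcp_pos: [0.5861, 0.2353, 0.2383]
eef_rot: [179.9, -0.1, -92.1]
contact_force: [-0.4, -0.1, 0.6]
gripper_width: 0.0875
gripper_force: 0.0
```

```bash
cat >> h.py <<'E'
def circle(c,ctr,rad=28,z=.03,w=5):
    g=cv2.cvtColor(c['image'],cv2.COLOR_RGB2GRAY); bh=cv2.morphologyEx(g,cv2.MORPH_BLACKHAT,np.ones((7,7)))
    yx=np.argwhere(bh>25)[:,::-1].astype(np.float32); ctr=np.array(ctr,float)
    for _ in range(6):
        rr=np.hypot(*(yx-ctr).T); s=yx[abs(rr-rad)<w]; e=cv2.fitEllipse(s); ctr=np.array(e[0]); w=max(3,w-.5)
    print('circle',e,len(s),plane(c,ctr,z))
E
python3 - <<'E'
from h import *
s=get_state(); print(s['tcp_pos'],s['eef_rot'])
c=cap('wrist'); circle(c,(325,163)); circle(c,(329,163))
t=cap('top'); print(plane(t,proj(t,[[.577,.2265,.03]]),.03)); u,v=proj(t,[[.577,.2265,.03]])[0]; print(u,v)
circle(t,(u,v),rad=10.3,w=3)
E
```

```text
[0.58611419 0.23529156 0.23832669] [ 1.79911262e+02 -7.13825605e-02 -9.21456926e+01]
circle ((323.0160217285156, 165.4325408935547), (55.642433166503906, 56.61772155761719), 83.59963989257812) 366 [[0.58090193 0.22741973 0.03      ]]
circle ((323.0160217285156, 165.4325408935547), (55.642433166503906, 56.61772155761719), 83.59963989257812) 366 [[0.58090193 0.22741973 0.03      ]]
[[0.577  0.2265 0.03  ]]
253.42099147841324 199.25826455643036
circle ((252.6435089111328, 198.9828338623047), (16.93764877319336, 20.6929874420166), 48.00605010986328) 16 [[0.57780357 0.22869439 0.03      ]]
```

Request:
apply_moves(targets=[{"dp": [0,-0.03,0.03],"yaw": 0},{"dp": [0.008,-0.467,0.03],"yaw": 0},{"dp": [0.008,-0.467,0.03],"yaw": 0},{"dp": [0.008,-0.467,0.03],"yaw": 0},{"dp": [0.008,-0.467,0.03],"yaw": 0},{"dp": [0.008,-0.467,0.03],"yaw": 0},{"dp": [0.008,-0.467,0.03],"yaw": 0},{"dp": [0.008,-0.467,0.03],"yaw": 0},{"dp": [0.008,-0.467,0.03],"yaw": 0},{"dp": [0.008,-0.467,0.03],"yaw": 0},{"dp": [0.008,-0.467,0.03],"yaw": 0},{"dp": [0.008,-0.467,0.03],"yaw": 0},{"dp": [0.008,-0.467,-0.02],"yaw": 0},{"dp": [0.008,-0.467,-0.06],"yaw": 0},{"dp": [0.008,-0.467,-0.08],"yaw": 0},{"dp": [0.008,-0.467,-0.08],"yaw": 0},{"dp": [0.008,-0.467,-0.08],"yaw": 0},{"dp": [0.008,-0.467,-0.08],"yaw": 0}])

```text
time_s: 8.42
tcp_pos: [0.5958, -0.2322, 0.1615]
eef_rot: [-179.9, -0.1, -92.1]
contact_force: [0.3, 0.0, 0.1]
gripper_width: 0.0878
gripper_force: 0.0
```

Run:
```python
from h import *
s=get_state(); print(s['tcp_pos'],s['eef_rot'],s['joints'])
c=cap('wrist'); save(c,'w4.png'); pellets(c); P=cloud(c)
print(proj(c,[.594,-.2325,.012]))
u,v=proj(c,[.594,-.2325-.05,0])[0].astype(int); print('table z',np.median(P[v-5:v+5,u-5:u+5,2]))
```

```text
[ 0.59584052 -0.23224957  0.16151533] [-1.79880384e+02 -5.96219801e-02 -9.21257778e+01] [ -3.80957405  20.89482964 -10.78494401   0.06598718 -58.1989271
   1.64914448]
pel [489.   22.6] [ 455    0   70   53 3034] z 0.0146 [[0.4632, -0.3615, 0.0146], [0.464, -0.3572, 0.0146]]
pel [288.9 185.7] [287 177   5  18  69] z 0.0094 [[0.6204, -0.2354, 0.0094], [0.621, -0.2352, 0.0094]]
[[321.03298736 188.50416119]]
table z -0.00034391043755507833
```

View pics/w4.png

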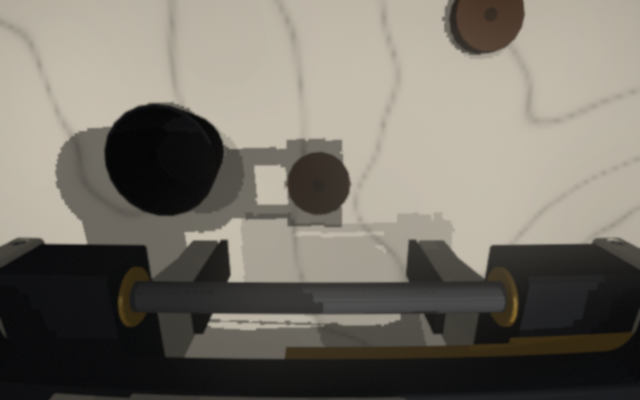

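The pellet is at (319,183), in the gripper's shadow, with the pot clear at (165,158). The second pellet is at (488,15).

```bash
cat >> h.py <<'E'
def disc(c,ctr,win=45,thr=70,z=.01,sat=8):
    u,v=map(int,ctr); a,b=max(v-win,0),max(u-win,0); im=c['image'][a:v+win,b:u+win].astype(int)
    m=((im[...,0]-im[...,2]>sat)&(im.mean(2)<thr)).astype(np.uint8)
    k,l,st,ce=cv2.connectedComponentsWithStats(m); i=1+st[1:,4].argmax()
    h=max(cv2.findContours((l==i).astype(np.uint8),cv2.RETR_EXTERNAL,cv2.CHAIN_APPROX_NONE)[0],key=len)
    e=cv2.fitEllipse(cv2.convexHull(h)); p=np.array(e[0])+[b,a]
    zz=np.median(cloud(c)[a:v+win,b:u+win][l==i][:,2])
    print('disc',p,e[1],'n',st[i,4],'z',zz,plane(c,p,z), np.diff(plane(c,[p-[e[1][1]/2,0],p+[e[1][1]/2,0]],z),axis=0)); return p
E
python3 - <<'E'
from h import *
s=get_state(); print(s['tcp_pos'])
c=cap('wrist'); disc(c,(319,183),z=.01,thr=100,sat=6)
E
```

```text
[ 0.59616134 -0.23217295  0.16214663]
disc [316.72625351 179.83613586] (62.456382751464844, 74.73418426513672) n 3302 z 0.009555821552014926 [[ 0.59789629 -0.2393419   0.01      ]] [[-0.06250896  0.00226204  0.        ]]
```

Run:
```python
from h import *
c=cap('wrist'); im=c['image'].astype(int)
hsv=cv2.cvtColor(c['image'],cv2.COLOR_RGB2HSV)
print(im[183,310],im[222,318],im[183,300],hsv[183,310],hsv[222,318],hsv[145,318])
m=((hsv[...,1]>80)&(hsv[...,2]<120)).astype(np.uint8); m[240:]=0
k,l,st,ce=cv2.connectedComponentsWithStats(m)
for i in range(1,k):
    if st[i,4]>1000: print(st[i],ce[i],plane(c,ce[i],.010), plane(c,ce[i],.015))
```

```text
[52 44 38] [113 108 100] [50 43 36] [13 69 52] [ 18  29 113] [ 19  31 114]
[ 456    0   68   51 2869] [488.7016382   21.78877658] [[ 0.46254711 -0.35840712  0.01      ]] [[ 0.46481561 -0.35755889  0.015     ]]
```

```bash
cat >> h.py <<'E'
def dsat(c,z,s=50,vmax=150,box=(0,640,0,240)):
    hsv=cv2.cvtColor(c['image'],cv2.COLOR_RGB2HSV); m=((hsv[...,1]>s)&(hsv[...,2]<vmax)).astype(np.uint8)
    b=np.zeros_like(m); b[box[2]:box[3],box[0]:box[1]]=1; m=cv2.morphologyEx(m*b,cv2.MORPH_OPEN,np.ones((7,7)))
    P=cloud(c); k,l,st,ce=cv2.connectedComponentsWithStats(m)
    for i in range(1,k):
        if st[i,4]>600: print('disc',st[i],ce[i].round(1),'z',np.median(P[l==i][:,2]).round(4),plane(c,ce[i],z).round(4), 'widths',np.linalg.norm(np.diff(plane(c,[[st[i,0],ce[i,1]],[st[i,0]+st[i,2],ce[i,1]]],z),axis=0)).round(4))
E
python3 - <<'E'
from h import *
c=cap('wrist'); dsat(c,.010)
E
```

```text
disc [ 451    0   73   52 3137] [487.   22.3] z 0.0145 [[ 0.4637 -0.3579  0.01  ]] widths 0.0572
disc [ 288  153   62   60 2853] [318.4 182.6] z 0.0096 [[ 0.5963 -0.2367  0.01  ]] widths 0.052
```

Request:
apply_moves(targets=[{"dp": [0.001,-0.0045,-0.04],"yaw": 0},{"dp": [0.001,-0.0045,-0.08],"yaw": 0},{"dp": [0.001,-0.0045,-0.11],"yaw": 0},{"dp": [0.001,-0.0045,-0.13],"yaw": 0},{"dp": [0.001,-0.0045,-0.134],"yaw": 0},{"dp": [0.001,-0.0045,-0.134],"yaw": 0},{"dp": [0.001,-0.0045,-0.134],"yaw": 0}])

```text
time_s: 9.2
tcp_pos: [0.5968, -0.2367, 0.0272]
eef_rot: [-179.9, -0.0, -92.1]
contact_force: [0.3, -0.1, 0.9]
gripper_width: 0.0879
gripper_force: 0.0
```

Request:
apply_moves(targets=[{"dp": [0,0,0],"yaw": 0},{"dp": [0,0,0],"yaw": 0},{"dp": [0,0,0],"yaw": 0},{"dp": [0,0,0],"yaw": 0},{"dp": [0,0,0],"yaw": 0},{"dp": [0,0,0],"yaw": 0},{"dp": [0,0,0],"yaw": 0},{"dp": [0,0,0],"yaw": 0}], grip=0.2, squeeze=25)

```text
time_s: 9.87
tcp_pos: [0.5956, -0.2365, 0.0259]
eef_rot: [-180.0, -0.0, -92.2]
contact_force: [-1.2, 0.6, 3.3]
gripper_width: 0.0527
gripper_force: 25.0
```

Request:
apply_moves(targets=[{"dp": [0,0,0.02],"yaw": 0},{"dp": [0,0,0.05],"yaw": 0},{"dp": [0,0,0.09],"yaw": 0},{"dp": [0,0,0.13],"yaw": 0},{"dp": [0,0,0.17],"yaw": 0},{"dp": [0,0,0.21],"yaw": 0},{"dp": [0,0.02,0.235],"yaw": 0},{"dp": [0,0.05,0.235],"yaw": 0}])

```text
time_s: 10.53
tcp_pos: [0.5978, -0.1884, 0.2674]
eef_rot: [-179.4, -0.1, -92.3]
contact_force: [1.1, 0.6, -0.2]
gripper_width: 0.0528
gripper_force: 25.0
```

Request:
apply_moves(targets=[{"dp": [-0.001,0.035,0],"yaw": 0},{"dp": [-0.002,0.07,0],"yaw": 0},{"dp": [-0.003,0.105,0],"yaw": 0},{"dp": [-0.005,0.14,0],"yaw": 0},{"dp": [-0.006,0.175,0],"yaw": 0},{"dp": [-0.007,0.21,0],"yaw": 0},{"dp": [-0.008,0.245,0],"yaw": 0},{"dp": [-0.009,0.28,0],"yaw": 0},{"dp": [-0.01,0.315,0],"yaw": 0},{"dp": [-0.012,0.35,0],"yaw": 0},{"dp": [-0.013,0.385,0],"yaw": 0},{"dp": [-0.0145,0.414,0],"yaw": 0},{"dp": [-0.0145,0.414,-0.03],"yaw": 0},{"dp": [-0.0145,0.414,-0.07],"yaw": 0},{"dp": [-0.0145,0.414,-0.11],"yaw": 0},{"dp": [-0.0145,0.414,-0.14],"yaw": 0},{"dp": [-0.0145,0.414,-0.16],"yaw": 0},{"dp": [-0.0145,0.414,-0.16],"yaw": 0},{"dp": [-0.0145,0.414,-0.16],"yaw": 0}])

```text
time_s: 12.12
tcp_pos: [0.5806, 0.2271, 0.0997]
eef_rot: [179.9, -0.1, -92.2]
contact_force: [0.1, 0.5, 0.9]
gripper_width: 0.0529
gripper_force: 25.0
```

Run:
```python
from h import *
s=get_state(); print(s['tcp_pos'],s['eef_rot'],s['gripper_width'],s['gripper_force'])
c=cap('wrist'); save(c,'w5.png'); dsat(c,.075,box=(0,640,0,300))
```

```text
[0.58058545 0.22709806 0.09971749] [ 1.79889905e+02 -1.13985163e-01 -9.21661113e+01] 0.05285760360956056 25.00000923871994
disc [ 263  212  111   71 6665] [317.9 250. ] z 0.0833 [[0.581  0.2245 0.075 ]] widths 0.0551
```

View pics/w5.png

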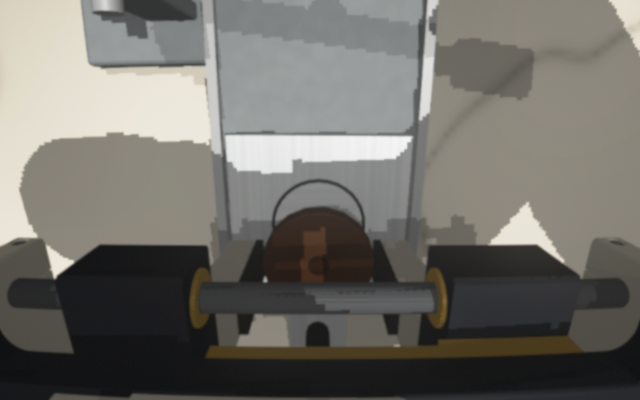

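The pellet is held with its hub at (317,263). The painted circle shows behind it, spanning columns 274-364 with its top at row 180.

Run:
```python
from h import *
s=get_state(); print(s['tcp_pos'])
c=cap('wrist')
print('pellet hub',plane(c,[317,264],.083),'edge top',plane(c,[317,207.5],.083),'LR',plane(c,[[264,262],[372,262]],.083))
print('circle top',plane(c,[319,180.5],.03),'LR',plane(c,[[274,220],[364,220]],.03))
```

```text
[0.58154548 0.22771485 0.10134393]
pellet hub [[0.58256071 0.22960959 0.083     ]] edge top [[0.58146255 0.20092179 0.083     ]] LR [[0.60807326 0.22764023 0.083     ]
 [0.55601216 0.22958205 0.083     ]]
circle top [[0.58042164 0.20134263 0.03      ]] LR [[0.60937106 0.22559052 0.03      ]
 [0.55332452 0.22768663 0.03      ]]
```

Request:
apply_moves(targets=[{"dp": [-0.001,0.001,-0.02],"yaw": 0},{"dp": [-0.001,0.001,-0.035],"yaw": 0},{"dp": [-0.001,0.001,-0.041],"yaw": 0},{"dp": [-0.001,0.001,-0.0435],"yaw": 0},{"dp": [-0.001,0.001,-0.045],"yaw": 0},{"dp": [-0.001,0.001,-0.045],"yaw": 0},{"dp": [-0.001,0.001,-0.045],"yaw": 0}])

```text
time_s: 12.8
tcp_pos: [0.5806, 0.2289, 0.0567]
eef_rot: [-179.9, 0.1, -92.2]
contact_force: [0.1, -0.6, -0.6]
gripper_width: 0.0528
gripper_force: 25.0
```

Request:
apply_moves(targets=[{"dp": [0,0,-0.001],"yaw": 0},{"dp": [0,0,-0.0015],"yaw": 0},{"dp": [0,0,-0.0015],"yaw": 0},{"dp": [0,0,-0.0015],"yaw": 0}])

```text
time_s: 13.13
tcp_pos: [0.5806, 0.2289, 0.0558]
eef_rot: [-179.9, 0.1, -92.2]
contact_force: [-2.3, 0.5, 8.6]
gripper_width: 0.0528
gripper_force: 25.0
```

Request:
apply_moves(targets=[{"dp": [0,0,0],"yaw": 0},{"dp": [0,0,0],"yaw": 0},{"dp": [0,0,0],"yaw": 0},{"dp": [0,0,0],"yaw": 0},{"dp": [0,0,0],"yaw": 0},{"dp": [0,0,0],"yaw": 0}], grip=-1)

```text
time_s: 13.63
tcp_pos: [0.5799, 0.2284, 0.0539]
eef_rot: [180.0, -0.0, -92.2]
contact_force: [-0.5, 0.1, 0.0]
gripper_width: 0.0853
gripper_force: 0.0
```

Request:
apply_moves(targets=[{"dp": [0,0,0.02],"yaw": 0},{"dp": [0,0,0.06],"yaw": 0},{"dp": [0,0,0.1],"yaw": 0},{"dp": [0,0,0.14],"yaw": 0},{"dp": [0,0,0.18],"yaw": 0},{"dp": [0,0,0.205],"yaw": 0},{"dp": [0,0,0.205],"yaw": 0},{"dp": [0,0,0.205],"yaw": 0}])

```text
time_s: 14.3
tcp_pos: [0.5805, 0.2289, 0.2612]
eef_rot: [-179.8, 0.2, -92.2]
contact_force: [0.2, -0.3, -0.3]
gripper_width: 0.0879
gripper_force: 0.0
```

Run:
```python
from h import *
s=get_state(); print(s['tcp_pos'],s['eef_rot'])
c=cap('wrist'); save(c,'w6.png'); dsat(c,.040,box=(0,640,0,240)); circle(c,proj(c,[.5805,.229,.03])[0],rad=28,w=5)
t=cap('top'); pellets(t)
```

```text
[0.58050748 0.22892974 0.26115225] [-1.79832181e+02  1.50119386e-01 -9.21796998e+01]
disc [ 294  147   49   47 1830] [318.3 169.9] z 0.0397 [[0.5812 0.229  0.04  ]] widths 0.0504Traceback (most recent call last):
  File "<stdin>", line 3, in <module>
  File "h.py", line 40, in circle
    rr=np.hypot(*(yx-ctr).T); s=yx[abs(rr-rad)<w]; e=cv2.fitEllipse(s); ctr=np.array(e[0]); w=max(3,w-.5)
                                                     ~~~~~~~~~~~~~~^^^
cv2.error: OpenCV(4.12.0) /io/opencv/modules/imgproc/src/shapedescr.cpp:361: error: (-201:Incorrect size of input array) There should be at least 5 points to fit the ellipse in function 'fitEllipseNoDirect'
```

Request:
apply_moves(targets=[{"dp": [-0.1155,-0.5865,0.01],"yaw": 0},{"dp": [-0.1155,-0.5865,0.01],"yaw": 0},{"dp": [-0.1155,-0.5865,0.01],"yaw": 0},{"dp": [-0.1155,-0.5865,0.01],"yaw": 0},{"dp": [-0.1155,-0.5865,0.01],"yaw": 0},{"dp": [-0.1155,-0.5865,0.01],"yaw": 0},{"dp": [-0.1155,-0.5865,0.01],"yaw": 0},{"dp": [-0.1155,-0.5865,0.01],"yaw": 0},{"dp": [-0.1155,-0.5865,0.01],"yaw": 0},{"dp": [-0.1155,-0.5865,0.01],"yaw": 0},{"dp": [-0.1155,-0.5865,0.01],"yaw": 0},{"dp": [-0.1155,-0.5865,0.01],"yaw": 0},{"dp": [-0.1155,-0.5865,0.01],"yaw": 0},{"dp": [-0.1155,-0.5865,0.01],"yaw": 0},{"dp": [-0.1155,-0.5865,0.01],"yaw": 0},{"dp": [-0.1155,-0.5865,-0.03],"yaw": 0},{"dp": [-0.1155,-0.5865,-0.07],"yaw": 0},{"dp": [-0.1155,-0.5865,-0.1],"yaw": 0},{"dp": [-0.1155,-0.5865,-0.1],"yaw": 0},{"dp": [-0.1155,-0.5865,-0.1],"yaw": 0}])

```text
time_s: 16.02
tcp_pos: [0.463, -0.3576, 0.1569]
eef_rot: [179.7, 0.1, -92.2]
contact_force: [-0.2, 0.6, 0.7]
gripper_width: 0.0874
gripper_force: 0.0
```

Request:
apply_moves(targets=[{"dp": [0,0,0],"yaw": 0},{"dp": [0,0,0],"yaw": 0}])

```text
time_s: 16.18
tcp_pos: [0.4658, -0.3585, 0.1612]
eef_rot: [-179.8, -0.1, -92.1]
contact_force: [0.6, -0.1, 0.8]
gripper_width: 0.0875
gripper_force: 0.0
```

Run:
```python
from h import *
s=get_state(); print(s['tcp_pos'],s['eef_rot'],s['joints'])
c=cap('wrist'); dsat(c,.015)
t=cap('top'); dsat(t,.04,box=(230,280,180,220)); dsat(t,.015,box=(400,480,180,260));pellets(t)
```

```text
[ 0.46580642 -0.35846144  0.16116736] [-1.79844668e+02 -8.14847061e-02 -9.21360474e+01] [-1.85125118e+01  1.63915142e+01 -1.75511481e+01  4.15296927e-02
 -5.58853401e+01  1.63533345e+01]
disc [    0     0   121   109 11909] [56.  52.4] z 0.0296 [[ 0.6663 -0.4772  0.015 ]] widths 0.1026
disc [ 132    0   45  130 3931] [155.   62.2] z 0.0353 [[ 0.5873 -0.4643  0.015 ]] widths 0.0354
disc [ 291  151   62   63 3057] [321.5 182.2] z 0.0146 [[ 0.4635 -0.365   0.015 ]] widths 0.0509
disc [ 416  180   64   80 4314] [452.3 221.2] z 0.6496 [[ 0.5117 -0.3309  0.015 ]] widths 0.1827
pel [475.  125.2] [470 104  11  42 304] z 0.0296 [[0.7947, -0.4175, 0.0296], [0.7925, -0.4156, 0.0296]]
pel [523.8 111.5] [485 109  84  11 462] z 0.0314 [[0.8373, -0.5771, 0.0314], [0.8357, -0.5683, 0.0314]]
pel [601.2 143.8] [588 110  24  74 573] z 0.0373 [[0.7249, -0.7966, 0.0373], [0.7332, -0.7938, 0.0373]]
pel [564.  133.7] [558 128  13  12  98] z 0.0709 [[0.7505, -0.6596, 0.0709], [0.7517, -0.6594, 0.0709]]
pel [251.3 197.7] [243 189  18  18 252] z 0.0397 [[0.5795, 0.2309, 0.0397], [0.5796, 0.231, 0.0397]]
pel [ 61.5 204.7] [ 50 198  20  15 106] z 0.0798 [[0.5556, 0.754, 0.0798], [0.5563, 0.7482, 0.0798]]
pel [ 82.6 226.5] [ 77 222  12  11  84] z 0.0378 [[0.4992, 0.7066, 0.0378], [0.5019, 0.7055, 0.0378]]
pel [214.2 243.4] [197 229  34  29 308] z 0.0194 [[0.4554, 0.335, 0.0194], [0.4556, 0.3345, 0.0194]]
```

Request:
apply_moves(targets=[{"dp": [-0.001,-0.006,-0.04],"yaw": 0},{"dp": [-0.001,-0.006,-0.08],"yaw": 0},{"dp": [-0.001,-0.006,-0.11],"yaw": 0},{"dp": [-0.001,-0.006,-0.128],"yaw": 0},{"dp": [-0.001,-0.006,-0.131],"yaw": 0},{"dp": [-0.001,-0.006,-0.131],"yaw": 0},{"dp": [-0.001,-0.006,-0.131],"yaw": 0}])

```text
time_s: 16.87
tcp_pos: [0.4648, -0.3645, 0.0298]
eef_rot: [-179.9, -0.1, -92.1]
contact_force: [0.1, -0.3, 0.6]
gripper_width: 0.0875
gripper_force: 0.0
```

Request:
apply_moves(targets=[{"dp": [0,0,0],"yaw": 0},{"dp": [0,0,0],"yaw": 0},{"dp": [0,0,0],"yaw": 0},{"dp": [0,0,0],"yaw": 0},{"dp": [0,0,0],"yaw": 0},{"dp": [0,0,0],"yaw": 0},{"dp": [0,0,0],"yaw": 0},{"dp": [0,0,0],"yaw": 0}], grip=0.2, squeeze=25)

```text
time_s: 17.53
tcp_pos: [0.4635, -0.364, 0.0284]
eef_rot: [-180.0, -0.0, -92.2]
contact_force: [-1.1, 0.8, 5.3]
gripper_width: 0.0529
gripper_force: 25.0
```

Request:
apply_moves(targets=[{"dp": [0,0,0.02],"yaw": 0},{"dp": [0,0,0.05],"yaw": 0},{"dp": [0,0,0.09],"yaw": 0},{"dp": [0,0,0.13],"yaw": 0},{"dp": [0,0,0.17],"yaw": 0},{"dp": [0,0,0.21],"yaw": 0},{"dp": [0.002,0.01,0.235],"yaw": 0},{"dp": [0.008,0.04,0.235],"yaw": 0}])

```text
time_s: 18.2
tcp_pos: [0.4734, -0.327, 0.2694]
eef_rot: [-179.5, -0.3, -92.3]
contact_force: [2.1, -0.4, 0.5]
gripper_width: 0.0528
gripper_force: 25.0
```

Request:
apply_moves(targets=[{"dp": [0.11,0.553,0],"yaw": 0},{"dp": [0.11,0.553,0],"yaw": 0},{"dp": [0.11,0.553,0],"yaw": 0},{"dp": [0.11,0.553,0],"yaw": 0},{"dp": [0.11,0.553,0],"yaw": 0},{"dp": [0.11,0.553,0],"yaw": 0},{"dp": [0.11,0.553,0],"yaw": 0},{"dp": [0.11,0.553,0],"yaw": 0},{"dp": [0.11,0.553,0],"yaw": 0},{"dp": [0.11,0.553,0],"yaw": 0},{"dp": [0.11,0.553,0],"yaw": 0},{"dp": [0.11,0.553,0],"yaw": 0},{"dp": [0.11,0.553,0],"yaw": 0},{"dp": [0.11,0.553,0],"yaw": 0},{"dp": [0.11,0.553,-0.04],"yaw": 0},{"dp": [0.11,0.553,-0.08],"yaw": 0},{"dp": [0.11,0.553,-0.12],"yaw": 0},{"dp": [0.11,0.553,-0.145],"yaw": 0},{"dp": [0.11,0.553,-0.145],"yaw": 0},{"dp": [0.11,0.553,-0.145],"yaw": 0}])

```text
time_s: 19.87
tcp_pos: [0.581, 0.2285, 0.1171]
eef_rot: [179.9, -0.1, -92.2]
contact_force: [0.0, 0.7, -0.5]
gripper_width: 0.0531
gripper_force: 25.0
```

Request:
apply_moves(targets=[{"dp": [0,0,0],"yaw": 0},{"dp": [0,0,0],"yaw": 0}])

```text
time_s: 20.03
tcp_pos: [0.5829, 0.2298, 0.1206]
eef_rot: [-179.8, 0.1, -92.2]
contact_force: [-0.4, -0.4, -0.4]
gripper_width: 0.0531
gripper_force: 25.0
```

Run:
```python
from h import *
s=get_state(); print(s['tcp_pos'],s['eef_rot'],s['gripper_width'])
c=cap('wrist'); save(c,'w7.png')
print('pred',proj(c,[[.581,.229,.105],[.581,.202,.105],[.581,.202,.04]]),depth(c,[317,250]))
```

```text
[0.58285668 0.22979558 0.12062887] [-1.79813103e+02  1.27699782e-01 -9.21615333e+01] 0.053111676344323594
pred [[322.92344696 261.28634698]
 [320.9259542  207.10892733]
 [320.39335869 174.41026208]] [[0.58353783 0.22232686 0.10653411]]
```

View pics/w7.png

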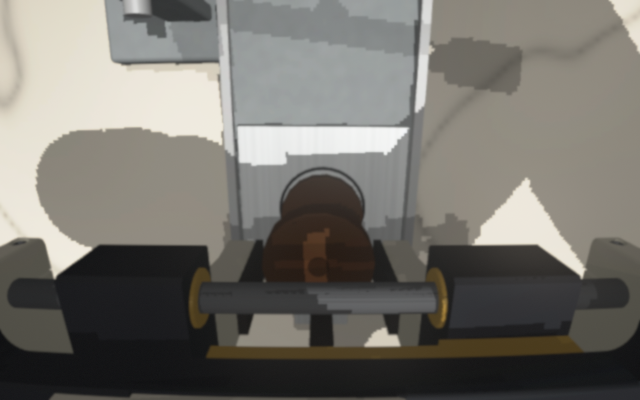

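The lower pellet sits inside the painted ring, with its top edge at row 175 and the ring's top at row 168. The held pellet's top edge is at row 212 and it spans columns 264-373.

Run:
```python
from h import *
s=get_state(); print(s['tcp_pos'])
c=cap('wrist'); g=cv2.cvtColor(c['image'],cv2.COLOR_RGB2GRAY)
print('column',g[160:220,321].tolist())
print('held',plane(c,[[318,211.5]],.1065),plane(c,[[264,265],[373,265]],.1065))
print('low edge',plane(c,[321,175],.04),plane(c,[[279,207],[364,207]],.04),'ring',plane(c,[322,168],.03),plane(c,[[280,200],[365,200]],.03))
```

```text
[0.58270921 0.22972595 0.12057267]
column [140, 140, 140, 140, 139, 134, 115, 88, 70, 82, 111, 132, 138, 131, 108, 77, 59, 59, 60, 60, 59, 59, 58, 58, 57, 57, 56, 56, 55, 55, 55, 54, 54, 54, 54, 53, 52, 51, 51, 52, 50, 51, 49, 47, 44, 44, 43, 43, 42, 42, 41, 42, 43, 46, 48, 48, 46, 45, 44, 45]
held [[0.58221524 0.20343268 0.1065    ]] [[0.60861644 0.22912587 0.1065    ]
 [0.55737701 0.23098103 0.1065    ]]
low edge [[0.58047817 0.2023218  0.04      ]] [[0.6082312  0.22240268 0.04      ]
 [0.55357838 0.22441497 0.04      ]] ring [[0.57969146 0.20001346 0.03      ]] [[0.60852945 0.22076897 0.03      ]
 [0.55169379 0.22286418 0.03      ]]
```

Request:
apply_moves(targets=[{"dp": [-0.001,-0.001,-0.03],"yaw": 0},{"dp": [-0.0015,-0.001,-0.042],"yaw": 0},{"dp": [-0.0015,-0.001,-0.047],"yaw": 0},{"dp": [-0.0015,-0.001,-0.049],"yaw": 0},{"dp": [-0.0015,-0.001,-0.05],"yaw": 0},{"dp": [-0.0015,-0.001,-0.051],"yaw": 0},{"dp": [-0.0015,-0.001,-0.051],"yaw": 0},{"dp": [-0.0015,-0.001,-0.051],"yaw": 0}])

```text
time_s: 20.8
tcp_pos: [0.5808, 0.2285, 0.0683]
eef_rot: [-179.9, 0.1, -92.2]
contact_force: [0.4, 0.1, 4.2]
gripper_width: 0.053
gripper_force: 25.0
```

In contact, so I release, rise and check the stack.

Request:
apply_moves(targets=[{"dp": [0,0,0],"yaw": 0},{"dp": [0,0,0],"yaw": 0},{"dp": [0,0,0],"yaw": 0},{"dp": [0,0,0],"yaw": 0},{"dp": [0,0,0],"yaw": 0},{"dp": [0,0,0],"yaw": 0}], grip=-1)

```text
time_s: 21.3
tcp_pos: [0.5799, 0.228, 0.0669]
eef_rot: [180.0, -0.0, -92.2]
contact_force: [0.6, -0.5, -0.4]
gripper_width: 0.0855
gripper_force: 0.0
```

Request:
apply_moves(targets=[{"dp": [0,0,0.02],"yaw": 0},{"dp": [0,0,0.06],"yaw": 0},{"dp": [0,0,0.1],"yaw": 0},{"dp": [0,0,0.13],"yaw": 0},{"dp": [0,0,0.13],"yaw": 0},{"dp": [0,0,0.13],"yaw": 0},{"dp": [0,0,0.13],"yaw": 0}])

```text
time_s: 21.88
tcp_pos: [0.5795, 0.2279, 0.1968]
eef_rot: [180.0, 0.0, -92.2]
contact_force: [-0.7, 0.2, -0.4]
gripper_width: 0.0877
gripper_force: 0.0
```

Run:
```python
from h import *
s=get_state(); print(s['tcp_pos'],s['eef_rot'])
c=cap('wrist'); cv2.imwrite('pics/w8.png',cv2.resize(c['image'][110:260,220:420,::-1],None,fx=4,fy=4)); dsat(c,.055,box=(0,640,0,235))
t=cap('top'); pellets(t)
```

```text
[0.57953521 0.22787636 0.19678722] [ 1.79972976e+02  1.38604827e-02 -9.21959726e+01]
disc [ 285  161   63   61 2981] [316.  190.8] z 0.0546 [[0.5815 0.2275 0.055 ]] widths 0.0513
pel [482.3 159.4] [471 104  56  96 834] z 0.0286 [[0.7135, -0.4831, 0.0286], [0.6881, -0.4278, 0.0286]]
pel [526.1 110.9] [485 108  85  10 415] z 0.0333 [[0.8366, -0.5776, 0.0333], [0.8367, -0.5748, 0.0333]]
pel [601.  145.1] [585 110  27  77 668] z 0.0385 [[0.7199, -0.795, 0.0385], [0.7288, -0.7917, 0.0385]]
pel [563.6 133.8] [557 128  14  12 119] z 0.0721 [[0.7506, -0.6565, 0.0721], [0.751, -0.6573, 0.0721]]
pel [580.6 185.7] [564 183  35   5 119] z 0.0298 [[0.6072, -0.7155, 0.0298], [0.608, -0.7143, 0.0298]]
pel [551.6 185.8] [542 184  21   4  72] z 0.0283 [[0.6081, -0.6276, 0.0283], [0.6089, -0.6265, 0.0283]]
pel [255.3 195.2] [252 188   8  15  74] z 0.0548 [[0.5838, 0.2199, 0.0548], [0.5833, 0.2178, 0.0548]]
pel [567.2 196.4] [528 195  81   4 313] z 0.0230 [[0.5779, -0.6755, 0.023], [0.5781, -0.6729, 0.023]]
pel [214.  243.6] [197 230  34  29 339] z 0.0192 [[0.454, 0.3364, 0.0192], [0.455, 0.3351, 0.0192]]
```

View pics/w8.png

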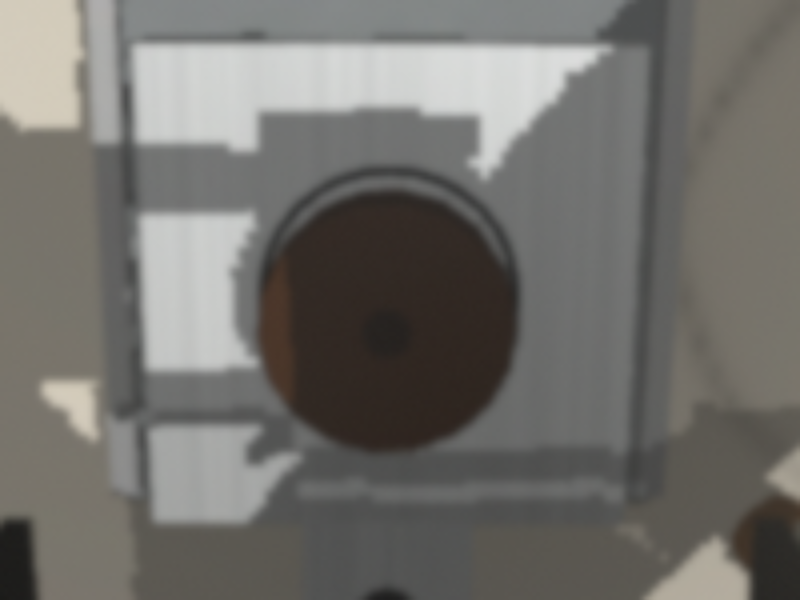

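The stack is concentric inside the ring, with its top at z = 0.0546, which fits 30 + 10 + 15 mm. Next I pinch the knob and push the tray home.

Request:
apply_moves(targets=[{"dp": [0.002,0.04,0],"yaw": 0},{"dp": [0.0045,0.0785,0],"yaw": 0},{"dp": [0.0045,0.0785,-0.03],"yaw": 0},{"dp": [0.0045,0.0785,-0.07],"yaw": 0},{"dp": [0.0045,0.0785,-0.11],"yaw": 0},{"dp": [0.0045,0.0785,-0.1375],"yaw": 0},{"dp": [0.0045,0.0785,-0.1375],"yaw": 0},{"dp": [0.0045,0.0785,-0.1375],"yaw": 0}])

```text
time_s: 22.65
tcp_pos: [0.5835, 0.3054, 0.0573]
eef_rot: [179.8, -0.2, -92.2]
contact_force: [0.2, 0.3, 0.1]
gripper_width: 0.0873
gripper_force: 0.0
```

Request:
apply_moves(targets=[{"dp": [0,0,0],"yaw": 0},{"dp": [0,0,0],"yaw": 0},{"dp": [0,0,0],"yaw": 0},{"dp": [0,0,0],"yaw": 0},{"dp": [0,0,0],"yaw": 0},{"dp": [0,0,0],"yaw": 0},{"dp": [0,0,0],"yaw": 0},{"dp": [0,0,0],"yaw": 0},{"dp": [0,0,0],"yaw": 0},{"dp": [0,0,0],"yaw": 0},{"dp": [0,0,0],"yaw": 0},{"dp": [0,0,0],"yaw": 0},{"dp": [0,0,0],"yaw": 0},{"dp": [0,0,0],"yaw": 0}], grip=0.9, squeeze=15)

```text
time_s: 23.82
tcp_pos: [0.584, 0.3064, 0.0594]
eef_rot: [180.0, -0.0, -92.2]
contact_force: [-2.9, 0.8, 2.4]
gripper_width: 0.0154
gripper_force: 15.0
```

Request:
apply_moves(targets=[{"dp": [-0.0005,-0.002,0],"yaw": 0},{"dp": [-0.0005,-0.006,0],"yaw": 0},{"dp": [-0.001,-0.012,0],"yaw": 0},{"dp": [-0.001,-0.02,0],"yaw": 0},{"dp": [-0.0015,-0.029,0],"yaw": 0},{"dp": [-0.002,-0.038,0],"yaw": 0},{"dp": [-0.0025,-0.047,0],"yaw": 0},{"dp": [-0.0025,-0.056,0],"yaw": 0},{"dp": [-0.003,-0.065,0],"yaw": 0},{"dp": [-0.0035,-0.074,0],"yaw": 0},{"dp": [-0.004,-0.083,0],"yaw": 0},{"dp": [-0.004,-0.092,0],"yaw": 0},{"dp": [-0.0045,-0.101,0],"yaw": 0},{"dp": [-0.005,-0.11,0],"yaw": 0},{"dp": [-0.005,-0.118,0],"yaw": 0},{"dp": [-0.0055,-0.125,0],"yaw": 0},{"dp": [-0.0055,-0.131,0],"yaw": 0},{"dp": [-0.006,-0.135,0],"yaw": 0},{"dp": [-0.006,-0.137,0],"yaw": 0},{"dp": [-0.006,-0.137,0],"yaw": 0}])

```text
time_s: 25.48
tcp_pos: [0.5778, 0.168, 0.0594]
eef_rot: [179.9, -0.1, -92.2]
contact_force: [-5.0, -0.6, 1.2]
gripper_width: 0.0154
gripper_force: 15.0
```

Request:
apply_moves(targets=[{"dp": [0,-0.002,0],"yaw": 0},{"dp": [0,-0.004,0],"yaw": 0},{"dp": [0,-0.006,0],"yaw": 0},{"dp": [-0.0005,-0.008,0],"yaw": 0},{"dp": [-0.0005,-0.01,0],"yaw": 0},{"dp": [-0.0005,-0.012,0],"yaw": 0},{"dp": [-0.0005,-0.013,0],"yaw": 0},{"dp": [-0.0005,-0.013,0],"yaw": 0}])

```text
time_s: 26.15
tcp_pos: [0.5773, 0.1565, 0.0594]
eef_rot: [179.9, 0.0, -92.2]
contact_force: [-7.4, 4.9, 0.6]
gripper_width: 0.0155
gripper_force: 15.0
```

Request:
apply_moves(targets=[{"dp": [-0.001,-0.001,0],"yaw": 0},{"dp": [-0.001,-0.002,0],"yaw": 0},{"dp": [-0.001,-0.002,0],"yaw": 0},{"dp": [-0.001,-0.002,0],"yaw": 0}])

```text
time_s: 26.48
tcp_pos: [0.5773, 0.1564, 0.0595]
eef_rot: [-179.9, 0.2, -92.2]
contact_force: [-5.3, 12.6, -2.6]
gripper_width: 0.0155
gripper_force: 15.0
```

The tray is against its home stop. I release and rise.

Request:
apply_moves(targets=[{"dp": [0,0.001,0],"yaw": 0},{"dp": [0,0.001,0],"yaw": 0},{"dp": [0,0.001,0],"yaw": 0},{"dp": [0,0.001,0],"yaw": 0},{"dp": [0,0.001,0],"yaw": 0}], grip=0.2)

```text
time_s: 26.9
tcp_pos: [0.5773, 0.1552, 0.0597]
eef_rot: [-180.0, 0.0, -92.2]
contact_force: [0.7, 0.3, 0.1]
gripper_width: 0.0348
gripper_force: 0.0
```

Request:
apply_moves(targets=[{"dp": [0,0.01,0.03],"yaw": 0},{"dp": [0,0.03,0.07],"yaw": 0},{"dp": [0,0.04,0.11],"yaw": 0},{"dp": [0,0.04,0.15],"yaw": 0},{"dp": [-0.02,0.02,0.19],"yaw": 0},{"dp": [-0.06,0.0,0.22],"yaw": 0},{"dp": [-0.08,-0.02,0.22],"yaw": 0},{"dp": [-0.08,-0.02,0.22],"yaw": 0},{"dp": [-0.08,-0.02,0.22],"yaw": 0},{"dp": [-0.08,-0.02,0.22],"yaw": 0},{"dp": [-0.08,-0.02,0.22],"yaw": 0}], grip=1)

```text
time_s: 27.82
tcp_pos: [0.4974, 0.1356, 0.2791]
eef_rot: [180.0, -0.0, -92.2]
contact_force: [-0.1, 0.3, 1.5]
gripper_width: 0.0
gripper_force: 0.0
```

Run:
```python
from h import *
s=get_state(); print(s['tcp_pos'],s['eef_rot'],s['gripper_width'])
c=cap('wrist'); save(c,'w9.png'); P=cloud(c)
g=cv2.cvtColor(c['image'],cv2.COLOR_RGB2GRAY)
m=((g<60)&(P[...,2]>.16)&(P[...,2]<.2)).astype(np.uint8); m[235:]=0; k,l,st,ce=cv2.connectedComponentsWithStats(m); i=1+st[1:,4].argmax(); print('pad',ce[i],st[i],np.median(P[l==i],0),plane(c,ce[i],.187))
t=cap('top'); P=cloud(t); print('stack/pile brown:'); pellets(t)
```

```text
[0.49737934 0.13563051 0.27908638] [ 1.79977445e+02 -2.58489973e-02 -9.21872087e+01] 1.355828437854756e-05
pad [339.82682366 129.94974153] [ 299  107   81   48 3482] [0.48157954 0.08177709 0.18682616] [[0.48180338 0.08174468 0.187     ]]
stack/pile brown:
pel [478.3 154.3] [471 104  27  96 745] z 0.0300 [[0.7131, -0.4393, 0.03], [0.7032, -0.417, 0.03]]
pel [525.2 110.9] [485 108  83   8 412] z 0.0333 [[0.8381, -0.5747, 0.0333], [0.8368, -0.5722, 0.0333]]
pel [601.1 145.1] [585 110  27  77 627] z 0.0397 [[0.7195, -0.7941, 0.0397], [0.7283, -0.7912, 0.0397]]
pel [563.1 133.7] [556 128  14  12 116] z 0.0722 [[0.7488, -0.6537, 0.0722], [0.7512, -0.656, 0.0722]]
pel [582.4 185.8] [567 184  31   4 103] z 0.0301 [[0.6071, -0.7184, 0.0301], [0.6077, -0.7196, 0.0301]]
pel [311.2 199. ] [309 192   6  15  73] z 0.0542 [[0.5714, 0.0668, 0.0542], [0.5715, 0.065, 0.0542]]
pel [554.7 196.5] [499 195 110   4 396] z 0.0241 [[0.5781, -0.6306, 0.0241], [0.5781, -0.6342, 0.0241]]
pel [ 63.9 206. ] [ 58 201  12  12  79] z 0.0858 [[0.5502, 0.7381, 0.0858], [0.5515, 0.7372, 0.0858]]
pel [ 81.9 226.7] [ 76 223  12   8  76] z 0.0386 [[0.5018, 0.7082, 0.0386], [0.5014, 0.707, 0.0386]]
pel [213.9 243.5] [197 229  35  30 381] z 0.0188 [[0.4554, 0.3365, 0.0188], [0.4556, 0.3355, 0.0188]]
```

View pics/w9.png

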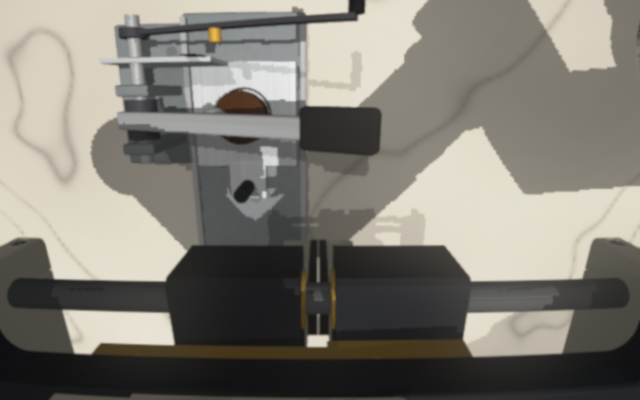

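The pile sits under the lever, with brown visible at (243,115) inside the ring. The pad is at (340,130) and measures (0.482, 0.082, 0.187), where the geometry predicts z = 0.186. With a 25 mm pile I expect it to go firm at q ≈ 0.63. I'll press along the pad's arc.

Request:
apply_moves(targets=[{"dp": [-0.01,-0.04,0],"yaw": 0},{"dp": [-0.014,-0.0535,-0.02],"yaw": 0},{"dp": [-0.014,-0.0535,-0.045],"yaw": 0},{"dp": [-0.016,-0.0535,-0.06],"yaw": 0},{"dp": [-0.018,-0.0535,-0.07],"yaw": 0},{"dp": [-0.022,-0.0535,-0.08],"yaw": 0},{"dp": [-0.026,-0.0535,-0.09],"yaw": 0},{"dp": [-0.03,-0.0535,-0.1],"yaw": 0},{"dp": [-0.03,-0.0535,-0.1],"yaw": 0},{"dp": [-0.03,-0.0535,-0.1],"yaw": 0}])

```text
time_s: 28.75
tcp_pos: [0.4671, 0.0822, 0.1796]
eef_rot: [180.0, -0.0, -92.1]
contact_force: [-1.1, -0.5, 2.4]
gripper_width: 0.0004
gripper_force: 1.0
```

Request:
apply_moves(targets=[{"dp": [-0.003,0,-0.01],"yaw": 0},{"dp": [-0.005,0,-0.02],"yaw": 0},{"dp": [-0.006,0,-0.03],"yaw": 0},{"dp": [-0.008,0,-0.04],"yaw": 0},{"dp": [-0.009,0,-0.05],"yaw": 0},{"dp": [-0.01,0,-0.06],"yaw": 0},{"dp": [-0.01,0,-0.07],"yaw": 0},{"dp": [-0.01,0,-0.077],"yaw": 0},{"dp": [-0.01,0,-0.08],"yaw": 0},{"dp": [-0.01,0,-0.08],"yaw": 0},{"dp": [-0.01,0,-0.08],"yaw": 0}])

```text
time_s: 29.67
tcp_pos: [0.4576, 0.0825, 0.1001]
eef_rot: [-180.0, 0.0, -92.2]
contact_force: [-2.0, 2.8, 3.6]
gripper_width: 0.0007
gripper_force: 1.9
```

Request:
apply_moves(targets=[{"dp": [0,0,-0.002],"yaw": 0},{"dp": [0,0,-0.004],"yaw": 0},{"dp": [0,0,-0.006],"yaw": 0},{"dp": [0,0,-0.006],"yaw": 0},{"dp": [0,0,-0.006],"yaw": 0}])

```text
time_s: 30.08
tcp_pos: [0.4576, 0.0822, 0.0938]
eef_rot: [-179.9, 0.0, -92.2]
contact_force: [0.5, 2.6, 4.0]
gripper_width: 0.0004
gripper_force: 1.8
```

Request:
apply_moves(targets=[{"dp": [0,0,-0.001],"yaw": 0},{"dp": [0,0,-0.002],"yaw": 0},{"dp": [0,0,-0.002],"yaw": 0},{"dp": [0,0,-0.002],"yaw": 0}])

```text
time_s: 30.42
tcp_pos: [0.4571, 0.0819, 0.0916]
eef_rot: [-180.0, -0.0, -92.2]
contact_force: [2.0, 0.6, 4.3]
gripper_width: 0.0002
gripper_force: 1.8
```

Request:
apply_moves(targets=[{"dp": [0,0,-0.001],"yaw": 0},{"dp": [0,0,-0.002],"yaw": 0},{"dp": [0,0,-0.002],"yaw": 0},{"dp": [0,0,-0.002],"yaw": 0}])

```text
time_s: 30.75
tcp_pos: [0.4569, 0.0819, 0.0894]
eef_rot: [180.0, -0.0, -92.2]
contact_force: [2.3, -0.2, 4.1]
gripper_width: 0.0006
gripper_force: 1.8
```

Request:
apply_moves(targets=[{"dp": [0,0,-0.001],"yaw": 0},{"dp": [0,0,-0.001],"yaw": 0},{"dp": [0,0,-0.001],"yaw": 0}])

```text
time_s: 31.0
tcp_pos: [0.4569, 0.0819, 0.0885]
eef_rot: [180.0, -0.0, -92.2]
contact_force: [1.5, -0.3, 4.2]
gripper_width: 0.0004
gripper_force: 1.8
```

Request:
apply_moves(targets=[{"dp": [0,0,-0.001],"yaw": 0},{"dp": [0,0,-0.001],"yaw": 0},{"dp": [0,0,-0.001],"yaw": 0}])

```text
time_s: 31.25
tcp_pos: [0.4569, 0.0819, 0.0875]
eef_rot: [180.0, -0.0, -92.2]
contact_force: [2.2, 0.2, 3.7]
gripper_width: 0.0
gripper_force: 1.8
```

Request:
apply_moves(targets=[{"dp": [0,0,-0.001],"yaw": 0},{"dp": [0,0,-0.001],"yaw": 0},{"dp": [0,0,-0.001],"yaw": 0}])

```text
time_s: 31.5
tcp_pos: [0.457, 0.0819, 0.0866]
eef_rot: [-180.0, -0.0, -92.2]
contact_force: [0.8, -0.3, 5.0]
gripper_width: 0.0006
gripper_force: 2.6
```

Request:
apply_moves(targets=[{"dp": [0,0,-0.0005],"yaw": 0},{"dp": [0,0,-0.001],"yaw": 0},{"dp": [0,0,-0.001],"yaw": 0}])

```text
time_s: 31.75
tcp_pos: [0.4571, 0.0819, 0.0859]
eef_rot: [-180.0, -0.0, -92.2]
contact_force: [-0.2, -0.0, 10.4]
gripper_width: 0.0005
gripper_force: 5.0
```

It is firm at 10.4 N with the TCP at z = 0.0863, which matches the 25 mm pile (q ≈ 0.633). I'll check the lever's slope by camera, then let it rise.

Run:
```python
from h import *
h=np.array([.6575,.0748]); xg=np.array([.9992,-.040])
for n in('top','side'):
    c=cap(n); P=cloud(c); d=P[...,:2]-h; s=-(d@xg); y=d@np.array([.040,.9992])
    for lo in(.03,.06,.09,.12,.14):
        m=(s>lo)&(s<lo+.02)&(abs(y)<.006)&(P[...,2]>.03)&(P[...,2]<.2)
        print(n,lo,m.sum(),np.median(s[m]).round(4) if m.any() else '',np.median(P[...,2][m]).round(4) if m.any() else '')
print(get_state()['contact_force'],get_state()['tcp_pos'])
```

```text
top 0.03 34 0.0401 0.0953
top 0.06 2 0.0607 0.0903
top 0.09 0  
top 0.12 0  
top 0.14 0  
side 0.03 18 0.0408 0.0953
side 0.06 23 0.07 0.0891
side 0.09 34 0.1027 0.0804
side 0.12 35 0.1297 0.1701
side 0.14 8 0.1423 0.0722
[ 0.45768657 -1.33001603 10.28175797] [0.45707722 0.08194355 0.08595194]
```

Request:
apply_moves(targets=[{"dp": [0,0,0.01],"yaw": 0},{"dp": [0,0,0.02],"yaw": 0},{"dp": [0,0,0.03],"yaw": 0},{"dp": [0.001,0,0.045],"yaw": 0},{"dp": [0.003,0,0.06],"yaw": 0},{"dp": [0.006,0,0.075],"yaw": 0},{"dp": [0.01,0,0.09],"yaw": 0},{"dp": [0.014,0,0.105],"yaw": 0},{"dp": [0.02,0,0.125],"yaw": 0},{"dp": [0.025,0,0.15],"yaw": 0},{"dp": [0.025,0,0.18],"yaw": 0},{"dp": [0.025,0,0.18],"yaw": 0},{"dp": [0.025,0,0.18],"yaw": 0}])

```text
time_s: 32.93
tcp_pos: [0.4817, 0.0821, 0.2661]
eef_rot: [-180.0, 0.1, -92.2]
contact_force: [-0.3, -0.5, -0.5]
gripper_width: 0.0002
gripper_force: 0.0
```

Run:
```python
from h import *
s=get_state(); print(s['tcp_pos'],s['eef_rot'])
h=np.array([.6575,.0748]); xg=np.array([.9992,-.040])
c=cap('top'); P=cloud(c); d=P[...,:2]-h; s=-(d@xg); y=d@np.array([.040,.9992])
for lo in(.03,.06,.09,.12,.14):
    m=(s>lo)&(s<lo+.02)&(abs(y)<.006)&(P[...,2]>.03)&(P[...,2]<.2)
    print('rest',lo,m.sum(),np.median(s[m]).round(4) if m.any() else '',np.median(P[...,2][m]).round(4) if m.any() else '')
    m=(s>lo)&(s<lo+.02)&(abs(y+.095)<.012)&(P[...,2]>.05)&(P[...,2]<.2)
    print('marker',m.sum(),np.median(s[m]).round(4) if m.any() else '',np.median(P[...,2][m]).round(4) if m.any() else '')
g=c['image'].max(2); m=((g<50)&(abs(y+.095)<.04)&(s>.15)&(s<.23)&(P[...,2]>.05)); q=P[m]; print('mknob',m.sum(),np.median(q,0),q.min(0),q.max(0), np.argwhere(m).mean(0))
w=cap('wrist'); P=cloud(w); g=w['image'].max(2); d=P[...,:2]-h; s=-(d@xg); y=d@np.array([.040,.9992])
m=((g<60)&(abs(y+.095)<.04)&(s>.15)&(s<.23)&(P[...,2]>.05)); q=P[m]; print('mknob w',m.sum(), (np.median(q,0),q.min(0),q.max(0)) if m.any() else '')
```

```text
[0.48172685 0.08213936 0.26607921] [-1.79980254e+02  6.79803107e-02 -9.22012711e+01]
rest 0.03 0  
marker 0  
rest 0.06 0  
marker 0  
rest 0.09 0  
marker 0  
rest 0.12 0  
marker 0  
rest 0.14 0  
marker 0  
mknob 26 [ 0.46452084 -0.00937136  0.15436461] [ 0.46301099 -0.02402183  0.15297103] [0.46600737 0.00539692 0.15778857] [233.5 341. ]
mknob w 923 (array([ 0.4678947 , -0.0069122 ,  0.15498278]), array([ 0.46071777, -0.02782771,  0.15143468]), array([0.47880618, 0.00524616, 0.40049736]))
```

The lever is released. The marker knob's top is at about (0.4645, -0.0095, 0.155). I'll push it down along its arc to knob-top z = 0.0487, which is TCP z ≈ 0.0707.

Request:
apply_moves(targets=[{"dp": [-0.008,-0.035,0],"yaw": 0},{"dp": [-0.014,-0.07,0],"yaw": 0},{"dp": [-0.0175,-0.096,-0.01],"yaw": 0},{"dp": [-0.0175,-0.096,-0.04],"yaw": 0},{"dp": [-0.0175,-0.096,-0.07],"yaw": 0},{"dp": [-0.0175,-0.096,-0.08],"yaw": 0},{"dp": [-0.0195,-0.096,-0.09],"yaw": 0},{"dp": [-0.0205,-0.096,-0.1],"yaw": 0},{"dp": [-0.0215,-0.096,-0.11],"yaw": 0},{"dp": [-0.0225,-0.096,-0.12],"yaw": 0},{"dp": [-0.0235,-0.096,-0.13],"yaw": 0},{"dp": [-0.0245,-0.096,-0.14],"yaw": 0},{"dp": [-0.0255,-0.096,-0.15],"yaw": 0},{"dp": [-0.0265,-0.096,-0.16],"yaw": 0},{"dp": [-0.0265,-0.096,-0.165],"yaw": 0},{"dp": [-0.0265,-0.096,-0.165],"yaw": 0},{"dp": [-0.0265,-0.096,-0.165],"yaw": 0}])

```text
time_s: 34.45
tcp_pos: [0.4552, -0.014, 0.1004]
eef_rot: [179.9, -0.0, -92.2]
contact_force: [0.9, -0.1, 1.2]
gripper_width: 0.0005
gripper_force: 0.0
```

```bash
cat > mk.py <<'E'
from h import *
ax=np.array([.6537,-.0201]); xg=np.array([.9992,-.040]); yg=np.array([.040,.9992])
for n in('side','top'):
    c=cap(n); P=cloud(c); d=P[...,:2]-ax; s=-(d@xg); y=d@yg; g=c['image'].max(2); m=(g<60)&(s>.17)&(s<.22)&(y>-.025)&(y<.03)&(P[...,2]>.03)&(P[...,2]<.19)
    if m.any(): print(n,m.sum(),np.median(P[m],0).round(4),np.percentile(P[m][:,2],[5,50,95]).round(4))
    h=cv2.cvtColor(c['image'],cv2.COLOR_RGB2HSV); b=(h[...,1]>120)&(h[...,2]>90)&(s>.05)&(s<.12)&(abs(y)<.03)&(P[...,2]>.04)
    if b.any(): print(n,'brass',b.sum(),np.median(P[b],0).round(4),np.argwhere(b).mean(0))
s=get_state(); print(s['tcp_pos'],s['contact_force'])
E
python3 mk.py
```

```text
side 82 [ 0.4527 -0.0246  0.1202] [0.0727 0.1202 0.187 ]
side brass 4 [0.5669 0.0072 0.0834] [213.75 332.75]
[ 0.45572459 -0.01385982  0.10095277] [0.09347864 0.05808128 0.2877859 ]
```

Request:
apply_moves(targets=[{"dp": [0,0,-0.008],"yaw": 0},{"dp": [0.001,0,-0.015],"yaw": 0},{"dp": [0.001,0,-0.02],"yaw": 0},{"dp": [0.002,0,-0.023],"yaw": 0},{"dp": [0.002,0,-0.025],"yaw": 0},{"dp": [0.002,0,-0.0265],"yaw": 0},{"dp": [0.002,0,-0.028],"yaw": 0},{"dp": [0.002,0,-0.0285],"yaw": 0},{"dp": [0.002,0,-0.0285],"yaw": 0},{"dp": [0.002,0,-0.0285],"yaw": 0}])

```text
time_s: 35.38
tcp_pos: [0.4574, -0.014, 0.0721]
eef_rot: [180.0, 0.0, -92.2]
contact_force: [-0.0, 0.3, -0.4]
gripper_width: 0.0005
gripper_force: 0.0
```

Request:
apply_moves(targets=[{"dp": [0,0,0.03],"yaw": 0},{"dp": [0,-0.02,0.07],"yaw": 0},{"dp": [0,-0.05,0.1],"yaw": 0},{"dp": [0,-0.05,0.1],"yaw": 0},{"dp": [0,-0.05,0.1],"yaw": 0},{"dp": [0,-0.05,0.1],"yaw": 0}])

```text
time_s: 35.88
tcp_pos: [0.4571, -0.0641, 0.1719]
eef_rot: [-180.0, 0.0, -92.3]
contact_force: [0.2, -1.1, -0.8]
gripper_width: 0.0001
gripper_force: 0.0
```

```bash
python3 mk.py
python3 - <<'E'
from h import *
w=cap('wrist'); save(w,'w10.png')
c=cap('side'); cv2.imwrite('pics/s10.png',cv2.resize(c['image'][160:260,260:400,::-1],None,fx=5,fy=5,interpolation=cv2.INTER_CUBIC))
E
```

```text
side 54 [ 0.4585 -0.0104  0.0471] [0.04   0.0471 0.05  ]
side brass 5 [0.5704 0.0092 0.071 ] [216.6 333.8]
[ 0.45667023 -0.06378741  0.17096896] [-0.0302226   0.05380409 -0.17116847]
```

View pics/s10.png

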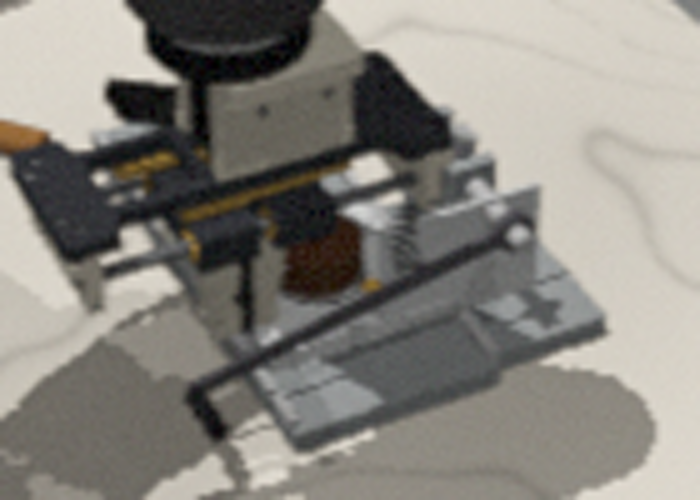

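The side view shows the marker lowered, with its knob at about (210,410) in the crop and its top near z = 0.050. That is about 1.4 mm above the target, so I go back for the last bit.

Request:
apply_moves(targets=[{"dp": [0.0005,0.03,-0.02],"yaw": 0},{"dp": [0.0005,0.05,-0.05],"yaw": 0},{"dp": [0.0005,0.05,-0.08],"yaw": 0},{"dp": [0.0005,0.05,-0.095],"yaw": 0},{"dp": [0.0005,0.05,-0.099],"yaw": 0},{"dp": [0.0005,0.05,-0.1005],"yaw": 0},{"dp": [0.0005,0.05,-0.1015],"yaw": 0},{"dp": [0.0005,0.05,-0.1015],"yaw": 0},{"dp": [0.0005,0.05,-0.1015],"yaw": 0}])

```text
time_s: 36.83
tcp_pos: [0.4587, -0.0139, 0.0715]
eef_rot: [-179.9, 0.0, -92.2]
contact_force: [0.0, -0.4, 0.4]
gripper_width: 0.0003
gripper_force: 0.0
```

```bash
python3 -c "
from h import *
s=get_state(); print(s['tcp_pos'],s['contact_force'])"
```

```text
[ 0.45865082 -0.01388352  0.07149514] [ 0.04978437 -0.38955177  0.36372526]
```

Request:
apply_moves(targets=[{"dp": [0,0,-0.0005],"yaw": 0},{"dp": [0,0,-0.0005],"yaw": 0},{"dp": [0,0,-0.0005],"yaw": 0}])

```text
time_s: 37.08
tcp_pos: [0.4582, -0.014, 0.0705]
eef_rot: [-179.9, 0.0, -92.2]
contact_force: [-0.1, -0.2, 0.1]
gripper_width: 0.0003
gripper_force: 0.0
```

Request:
apply_moves(targets=[{"dp": [0,0,0.03],"yaw": 0},{"dp": [0,-0.02,0.07],"yaw": 0},{"dp": [0,-0.05,0.11],"yaw": 0},{"dp": [0,-0.09,0.15],"yaw": 0},{"dp": [0,-0.13,0.19],"yaw": 0},{"dp": [0,-0.17,0.2],"yaw": 0},{"dp": [0,-0.21,0.2],"yaw": 0},{"dp": [0,-0.25,0.2],"yaw": 0},{"dp": [0,-0.25,0.2],"yaw": 0},{"dp": [0,-0.25,0.2],"yaw": 0}])

```text
time_s: 37.92
tcp_pos: [0.4578, -0.2685, 0.2708]
eef_rot: [-180.0, -0.1, -92.4]
contact_force: [0.8, 0.0, -0.3]
gripper_width: 0.0005
gripper_force: 0.0
```

```bash
python3 mk.py
python3 - <<'E'
from h import *
c=cap('side'); P=cloud(c)
t=cap('top'); pellets(t)
h=np.array([.6575,.0748]); xg=np.array([.9992,-.040])
for n,c in(('side',c),('top',t)):
    P=cloud(c); d=P[...,:2]-h; s=-(d@xg); y=d@np.array([.040,.9992]); g=c['image'].max(2)
    m=(g<60)&(s>.15)&(s<.2)&(abs(y)<.014)&(P[...,2]>.12); print(n,'pad',m.sum(),np.median(P[m],0) if m.any() else '')
cv2.imwrite('pics/s11.png',cv2.resize(cap('side')['image'][160:260,260:400,::-1],None,fx=5,fy=5,interpolation=cv2.INTER_CUBIC))
E
```

```text
side 33 [ 0.458  -0.0123  0.0455] [0.0411 0.0455 0.0491]
top 45 [ 0.4573 -0.0092  0.046 ] [0.0422 0.046  0.0497]
top brass 8 [0.5717 0.01   0.0707] [197.5 331.5]
[ 0.45740558 -0.26514268  0.26982671] [-0.64243353  0.35921779 -0.20391307]
pel [475.3 129. ] [471 104  10  49 341] z 0.0305 [[0.7834, -0.4205, 0.0305], [0.7803, -0.4153, 0.0305]]
pel [525.2 112.1] [485 109  86  13 512] z 0.0315 [[0.8278, -0.5786, 0.0315], [0.8339, -0.5727, 0.0315]]
pel [600.8 145. ] [587 110  25  77 636] z 0.0372 [[0.7203, -0.7959, 0.0372], [0.7297, -0.7922, 0.0372]]
pel [563.1 134.1] [556 129  15  11  94] z 0.0717 [[0.752, -0.6559, 0.0717], [0.7501, -0.6561, 0.0717]]
pel [311.1 199. ] [309 192   6  15  75] z 0.0547 [[0.5713, 0.0668, 0.0547], [0.5714, 0.065, 0.0547]]
pel [ 63.9 206.1] [ 58 201  12  12  77] z 0.0841 [[0.5505, 0.7391, 0.0841], [0.5518, 0.738, 0.0841]]
pel [ 82.7 225.9] [ 78 222  11   9  79] z 0.0375 [[0.5048, 0.7062, 0.0375], [0.5038, 0.7054, 0.0375]]
pel [146.2 227.4] [138 223  16  10  83] z 0.0357 [[0.496, 0.5243, 0.0357], [0.4991, 0.5225, 0.0357]]
pel [214.3 243.4] [197 229  35  29 299] z 0.0198 [[0.4539, 0.3334, 0.0198], [0.4557, 0.3341, 0.0198]]
side pad 75 [0.47995918 0.07511977 0.18493367]
top pad 209 [0.48163127 0.08229645 0.18744344]
```

View pics/s11.png

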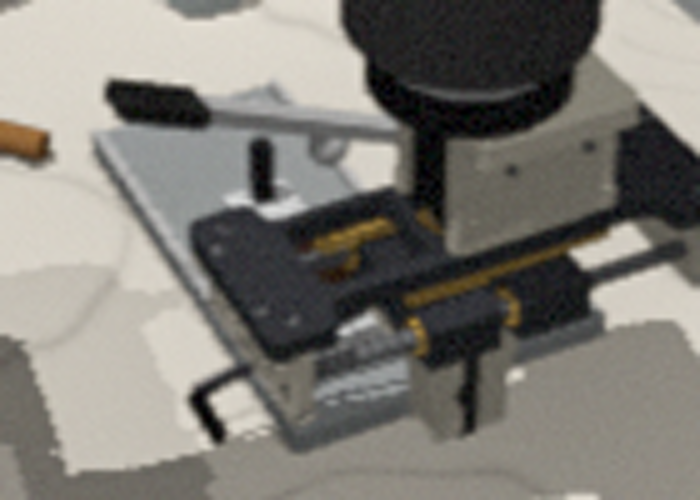

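The lever is back at its raised rest, the pile is undisturbed, the tray is home, the marker is set and the gripper is clear of everything. I'm handing in.

Request:
apply_moves(targets=[{"dp": [0,0,0],"yaw": 0},{"dp": [0,0,0],"yaw": 0},{"dp": [0,0,0],"yaw": 0}])

```text
time_s: 38.42
tcp_pos: [0.4582, -0.2632, 0.2702]
eef_rot: [-180.0, -0.0, -92.1]
contact_force: [-0.3, -0.4, 0.3]
gripper_width: 0.0004
gripper_force: 0.0
```

```bash
python3 -c "
from plant import r
print(r.close_job())"
```

```text
the job is handed in; nothing more can be done
None
```

Job handed in after 38 s: I found two pellets (10 and 15 mm) and stacked them on the circle, pushed the tray home, pressed the lever until it went firm at 10 N (about 0.63 rad) and let it rise, then set the marker to about 0.63 rad; no verdict came back.

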